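# Take the dry-fitted model tug apart for painting

### The job

The dry-fit of the model tug is finished: take it apart from the top down, one piece at a time, for painting. Stand the wheelhouse in the middle of the square-topped painting handle and the funnel in the middle of the round-topped one, then lay the deckhouse lengthwise on the middle of the cork-faced block, and last set the hull centrally on the turntable. Every piece stays upright and is set down rather than dropped, and the two paint jars are left alone.

Things in the scene. Friction and masses are not known exactly. Their poses are not given: they have to be found in the camera images.
- hull: Flat-bottomed mid-grey plastic tug hull, 150 x 56 x 26 mm (x, y, z), 130-220 g. Origin: middle of underside; z up, x to the pointed bow (stern round). Sides upright and parallel from x = -47 to +25 mm. Deck 22 mm above the origin, edged by a bulwark 4 mm high, 2.5 mm thick. Stands on a green mat 3 mm thick; the pieces of the stack just rest on one another, nothing is glued.
- deckhouse: Long low deckhouse of pale grey plastic, 84 x 38 x 26 mm (x, y, z), flat sides (front corners rounded), flat roof, about 70 g. Origin: middle of underside, z up, x forward. Rests loose on the hull's deck, its middle 8 mm aft of the hull's, in line with it, about 6 mm from each bulwark. It carries wheelhouse and funnel.
- wheelhouse: Small box-shaped wheelhouse of pale grey plastic with dark windows, 34 x 32 x 28 mm (x, y, z), flat sides, about 40 g; two studs up to 6 mm high on the roof. Origin: middle of its underside, z up, x forward. It rests loose on the deckhouse roof, its middle 16 mm forward of the deckhouse's.
- funnel: Round funnel of pale grey plastic, 24 mm diameter, 36 mm high, with a foot flange of 29 mm diameter and 2 mm thick, black mouth on top, about 30 g. Origin: middle of its underside, z up along its axis. It rests loose on the deckhouse roof, its axis 24 mm aft of the deckhouse's middle (11 mm gap to the wheelhouse).
- handle_square: Painting handle with a square top: black waisted grip on a round foot, carrying a 50 x 50 mm plate faced with cork. Fixed. Origin: middle of its foot on the table; the top face is 70 mm above it; x and y along the plate's sides. Place of the wheelhouse.
- handle_round: Painting handle with a round top: the same black grip, carrying a disc of 48 mm diameter faced with cork. Fixed. Origin: middle of its foot on the table; the top face is 70 mm above it. Place of the funnel.
- block: Rectangular wooden block faced with cork, 110 x 64 mm (x, y) and 38 mm high. Fixed. Origin: middle of its underside on the table; the top face is 38 mm above it; x along its length. Place of the deckhouse, lengthwise.
- turntable: Black turntable: round foot and a flat round platter of 120 mm diameter. Fixed to the table; the platter turns stiffly. Origin: middle of its foot on the table; the platter's top face is 40 mm above it. Place of the hull, at any heading; the hull overhangs it by 15 mm at both ends.
- jar_a: Round paint jar with a black cap, 45 mm diameter, 47 mm high, standing loose among the things. Origin: middle of its underside. To be left alone.
- jar_b: Round paint jar with a white cap, 45 mm diameter, 47 mm high, standing loose among the things. Origin: middle of its underside. To be left alone.

How it is judged:
By the outcome, as a careful person would: the job done as asked, in the order asked, and still so for the second after the job is handed in, with the robot touching nothing.
It also fails if it takes over 128 s, if anything falls off the work surface, if the arm or the gripper's body presses on something with over 40 N, if the wrist force passes 120 N, or if a joint passes its speed limit or range.

### The arm

A 7-joint arm with a two-finger parallel gripper is mounted at the origin on the work surface. World frame = base frame: x ahead of the robot, y to its left, z up, the work surface at z = 0. Lengths are in m, angles in rad, forces in N, time in s.
With the tool pointing down it reaches from about 0.425 to 0.825 m from the base axis. Payload 3.6 kg.
Tool frame: the origin (TCP) lies on the front face of the gripper's body, between the roots of the fingers; the fingertips stand 73 mm ahead of it and the grasp point (between the pads) lies 54 mm ahead of it; z points along the fingers, x is the direction in which the jaws open and shut, and the axes are right-handed (so a half turn about z gives the same grasp; the last joint's range is limited). The gripper opens to 85 mm and grips with 20 to 120 N. Pads are 22 mm wide; open, the fingers measure 114 mm over their backs; the gripper's body (76 mm by 85 mm) begins 54 mm behind the grasp point. The pads swing forward as they close: fully open they stand 13 mm farther back than shut.
Start: joints at [1.248, 0.615, -0.013, 1.423, 0.008, 1.103, -0.04], TCP at [0.19, -0.622, 0.304] pointing down, gripper open.
Joint ranges: [-3.12, 3.12], [-0.3, 2.06], [-1.34, 1.32], [0.26, 2.42], [-1.36, 4.5], [0.01, 1.98], [-2.84, 2.84]. Speed limits (rad/s): [2.79, 2.79, 3.14, 3.14, 3.14, 3.14, 3.14].

### API

Orientations are given as a unit quaternion [w, x, y, z].
In Python, from rig import ctrl gives the robot as it stands.
- The arm moves only by the tool step_arm, never from a script. Its argument "series" is a list of rows, each a list of 3 entries, a list of its own where there are three numbers: the shift along the tool's x, y, z in mm, then the turn, a rotation vector about the tool's x, y, z in rad, then the opening, from 0 (shut) to 1 (fully open). In form: [[[tx, ty, tz], [wx, wy, wz], gripper], ...]. A call has 1 to 12 rows; each row shifts and turns the commanded pose from where the row before left it, along the tool's axes as they then stand; what a row does not reach is not made up. A row lasts 1/12 s, in which the tool goes at most 41.7 mm and 7.16 degrees, less where a joint would pass 70% of its speed; a pose out of reach is approached as far as the arm can. A call with a gripper value outside its range is refused whole. The fingers move at their own pace and stop on an object; "grip_force" is the grip in N (left out, the last holds). Time passes only in rows, so rows that do not move let the fingers close. It gives the time, the measured TCP pose, the force and the opening at its end, in the units of the state.
- ctrl.observe(): the state, without advancing time (a new reading comes with each control period).
- ctrl.camera(name): name is "scene" or "top" or "wrist"; returns the picture (480x640x3 uint8, red, green, blue); there is no depth.
- ctrl.get_calibration(name): a dict with "intrinsics" (3x3 intrinsics, pixels), "view" (4x4, takes a point from world to camera coordinates). Camera axes: x right, y up, looking along -z (the intrinsics and any distortion apply to the point x, -y, -z); pixel columns grow to the right and rows downward; lengths in m; the calibration is good to about 2 mm. A picture is of the moment at which its call begins: read the wrist's pose just before it. get_calibration takes no time and is no camera call; for the wrist camera it gives the pose at the moment of the call.
- ctrl.finish_job(): hands the job in, once; it reports no verdict.
The state is a dict: "time_s": time; "joints": joint angles; "qd": joint speeds; "tau": joint torques, N m; "tool_pos": TCP position; "tool_rot": TCP orientation; "force": force on the tool from outside, world axes, zero at the start; "torque": the same for the moment, N m; "gripper_width": finger opening in m.
Only numpy, scipy, OpenCV 4.12 (cv2) and the standard library are available. Lean on these libraries where they do the work, as an engineer would, in place of code of your own. Each camera call takes 0.05 s, during which the arm holds its last target. There are 200 camera calls.

## Working session

There is one attempt and no reset: what is moved stays moved. The work goes in short steps, Python scripts to look and compute and a tool call to move; the robot and the scene stay as the last step left them, time stands still between calls to the robot, and variables do not carry over. Pictures are saved under pics/ and viewed, about 12 in all and at most 16, crops included, and the job is handed in when it is done.

Besides the shell and the picture viewer there is one more tool, called as name(argument=value, ...) on one line, values as JSON. step_arm: Moves the arm, as the interface text tells. Its arguments: {"type":"object","properties":{"series":{"type":"array"},"grip_force":{"type":"number"}},"required":["series"]}

```bash
mkdir -p pics; ls; python3 - <<'E'
from rig import ctrl
import cv2
print(ctrl.observe())
for n in("top","scene"):
    c=ctrl.get_calibration(n);print(n,c)
    cv2.imwrite(f"pics/{n}0.png",ctrl.camera(n)[:,:,::-1])
E
```

```text
pics
{'time_s': 0.0, 'joints': array([ 1.24748613,  0.61593344, -0.01266461,  1.42492573,  0.00809522,
        1.10338526, -0.04038553]), 'qd': array([ 1.72552868e-03,  1.43661178e-03, -5.37478088e-04, -3.65935889e-04,
        9.21854059e-05,  9.13728369e-04, -1.95436134e-05]), 'tau': array([ 1.84679084e-04, -4.69218814e+01,  2.58924309e-01, -1.71037173e+01,
        9.94059141e-03,  9.65279352e-03,  4.98016817e-06]), 'tool_pos': array([ 0.18997079, -0.62100843,  0.30271964]), 'tool_rot': array([-7.71419030e-04,  8.03922397e-01, -5.94732786e-01, -1.04777962e-03]), 'force': array([-0.15817855, -0.47672379,  0.80953482]), 'torque': array([ 0.00969146, -0.0285498 ,  0.01244031]), 'gripper_width': 0.08547573385442492}
top {'intrinsics': array([[614.93500189,   0.        , 322.43434244],
       [  0.        , 614.93500189, 239.2964295 ],
       [  0.        ,   0.        ,   1.        ]]), 'view': array([[-5.13554668e-04, -9.99915227e-01,  1.30105779e-02,
        -4.16910738e-03],
       [ 9.83173958e-01,  1.87178537e-03,  1.82662161e-01,
        -5.52073969e-01],
       [-1.82671029e-01,  1.28854684e-02,  9.83089650e-01,
        -1.23358032e+00],
       [ 0.00000000e+00,  0.00000000e+00,  0.00000000e+00,
         1.00000000e+00]])}
scene {'intrinsics': array([[463.83726609,   0.        , 320.47482616],
       [  0.        , 463.83726609, 233.27664478],
       [  0.        ,   0.        ,   1.        ]]), 'view': array([[ 0.26610716,  0.96383434, -0.01450304, -0.15920682],
       [-0.82859559,  0.23640505,  0.50748595,  0.40161709],
       [ 0.49256099, -0.12302849,  0.86153797, -1.36346086],
       [ 0.        ,  0.        ,  0.        ,  1.        ]])}
```

View pics/top0.png

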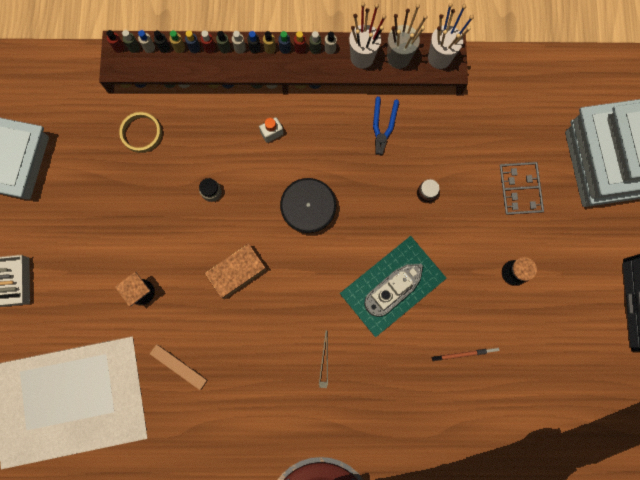

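View pics/scene0.png

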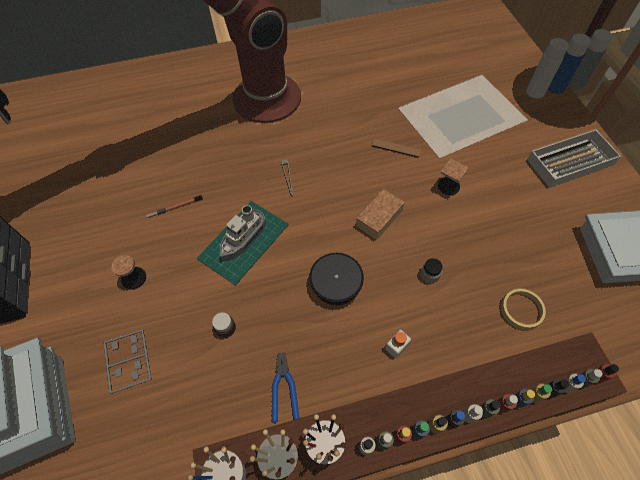

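Top view: tug at (395,290) on the mat, turntable (309,206), block (237,271), square handle (133,289), round handle (523,270), jars (209,189) and (429,190). The scene view agrees. Next I measure these by colour masks and ray casting.

```bash
cat > h.py <<'E'
from rig import ctrl
import cv2, numpy as np
from scipy.spatial.transform import Rotation as R
def rot(q): return R.from_quat([q[1],q[2],q[3],q[0]])
def ray(c,px,z):
    "pixels (N,2) -> world points on plane z"
    px=np.atleast_2d(np.asarray(px,float)); K,V=c["intrinsics"],c["view"]
    d=np.c_[px,np.ones(len(px))]@np.linalg.inv(K).T*[1,-1,-1]
    d=d@V[:3,:3]; o=-V[:3,:3].T@V[:3,3]
    return o+d*((z-o[2])/d[:,2])[:,None]
def proj(c,P):
    P=np.atleast_2d(P); K,V=c["intrinsics"],c["view"]
    p=(P@V[:3,:3].T+V[:3,3])*[1,-1,-1]; p=p@K.T
    return p[:,:2]/p[:,2:]
def blob(mask,near):
    "largest contour with centre within 40 px of near"
    cs,_=cv2.findContours(mask.astype(np.uint8),cv2.RETR_EXTERNAL,cv2.CHAIN_APPROX_NONE)
    cs=[k for k in cs if np.hypot(*(np.array(cv2.minAreaRect(k)[0])-near))<40]
    return max(cs,key=cv2.contourArea)[:,0,:]
def rect(P):
    "min-area rectangle of world points (mm): centre, sizes, long-axis yaw deg"
    (c,(w,h),a)=cv2.minAreaRect((P[:,:2]*1000).astype(np.float32))
    if w<h: w,h,a=h,w,a+90
    return np.round(c,1),round(w,1),round(h,1),round((a+90)%180-90,1)
def move(target,yaw):
    "shift in tool axes (mm) and turn about tool z from the present pose, jaws along world yaw"
    s=ctrl.observe(); Rm=rot(s["tool_rot"])
    d=Rm.inv().apply(np.array(target)-s["tool_pos"])*1000
    x=Rm.apply([1,0,0]); cur=np.degrees(np.arctan2(x[1],x[0]))
    t=-(yaw-cur); t=(t+90)%180-90
    return np.round(d,1),"turn deg",round(t,1),"tilt",np.round(Rm.apply([0,0,1]),3)
E
python3 - <<'E'
from h import *
for n,pts in (("top",dict(sq=(133,289),rd=(523,270),bl=(237,271),tt=(309,206),tug=(395,290))),("scene",dict(sq=(455,170),rd=(123,265),bl=(380,213),tt=(337,278)))):
    c=ctrl.get_calibration(n); im=cv2.imread(f"pics/{n}0.png"); hsv=cv2.cvtColor(im,cv2.COLOR_BGR2HSV).astype(int)
    for k,p in pts.items(): print(n,k,hsv[p[1],p[0]],im[p[1],p[0]])
    print('wood',hsv[330,260])
    H,S,V=hsv[...,0],hsv[...,1],hsv[...,2]
    cork=(V>125)&(H<20); black=V<75
    for k,z in (("sq",.07),("rd",.07),("bl",.038),("tt",.04)):
        try:
            b=blob(black if k=="tt" else cork,pts[k]); print(n,k,rect(ray(c,b+0.0,z)),np.round(ray(c,[cv2.minEnclosingCircle(b)[0]],z)*1000,1))
        except Exception as e: print(k,e)
    if n=="top":
        for k,z in(("pale",.05),):
            b=blob((S<70)&(V>60),pts["tug"]); print("tug",rect(ray(c,b+0.,.029)))
    crop=[im[210:360,320:460],im[240:310,100:280]] if n=="top" else [im[180:300,180:300],im[140:260,340:480]]
    cv2.imwrite(f"pics/crop_{n}.png",np.hstack([cv2.resize(q,(400,400*q.shape[0]//q.shape[1]))[:300] if 0 else cv2.resize(q,(390,390),interpolation=cv2.INTER_CUBIC) for q in crop]))
E
```

```text
top sq [ 13 153 188] [ 75 123 188]
top rd [ 12 157 166] [ 64 106 166]
top bl [ 13 157 164] [ 63 107 164]
top tt [ 23  43 101] [ 84  97 101]
top tug [ 21  58 144] [111 134 144]
wood [ 12 180 143]
sq max() iterable argument is empty
rd max() iterable argument is empty
bl max() iterable argument is empty
top tt (array([625.7,  23.6]), 128.4, 119.0, 44.7) [[624.8  24.1  40. ]]
tug (array([ 453.7, -156.2]), 150.6, 57.6, -49.5)
scene sq [ 13 127 135] [ 68  96 135]
scene rd [ 14 125 155] [ 79 115 155]
scene bl [ 13 125 159] [ 81 115 159]
scene tt [21 31 57] [50 55 57]
wood [ 13 139 123]
scene sq (array([440.7, 484. ]), 81.9, 11.1, -85.1) [[441.3 483.8  70. ]]
scene rd (array([ 529.9, -342.6]), 56.4, 14.1, -83.6) [[ 536.9 -342.    70. ]]
scene bl (array([497.2, 126.8]), 424.2, 103.0, -82.5) [[506.6 122.8  38. ]]
scene tt (array([639.2,  21.2]), 138.8, 119.0, -39.2) [[643.8  21.   40. ]]
```

```bash
python3 - <<'E'
from h import *
for n,pts in (("top",dict(sq=(133,289),rd=(523,270),bl=(237,271))),("scene",dict(sq=(455,170),rd=(123,265),bl=(380,213)))):
    c=ctrl.get_calibration(n); im=cv2.imread(f"pics/{n}0.png"); lab=cv2.cvtColor(cv2.GaussianBlur(im,(0,0),1.2),cv2.COLOR_BGR2HSV).astype(int)
    S,V=lab[...,1],lab[...,2]
    for k,z in (("sq",.07),("rd",.07),("bl",.038)):
        p=pts[k]; w=lab[p[1]-4:p[1]+5,p[0]-4:p[0]+5].reshape(-1,3).mean(0); o=lab[p[1]-45:p[1]-40,p[0]-20:p[0]+20].reshape(-1,3).mean(0)
        print(n,k,w,o)
        m=((S<(w[1]+o[1])/2)&(V>(w[2]*.75))).astype(np.uint8); m=cv2.morphologyEx(m,cv2.MORPH_OPEN,np.ones((3,3)))
        try:
            b=blob(m,p); print(rect(ray(c,b+0.0,z)), np.round(ray(c,[b.mean(0)],z)*1000,1))
        except Exception as e: print(e)
        print(' guess',np.round(ray(c,p,z)*1000,1))
E
```

```text
top sq [ 13.         157.64197531 173.07407407] [ 12.56  176.76  155.025]
(array([447.4, 381.1]), 52.3, 52.2, -51.7) [[447.1 382.1  70. ]]
 guess [[445.7 378.9  70. ]]
top rd [ 13.         157.22222222 173.61728395] [ 12.24  176.895 136.08 ]
(array([ 489.5, -418.5]), 45.7, 45.2, -3.7) [[ 489.4 -418.6   70. ]]
 guess [[ 485.4 -414.1   70. ]]
top bl [ 13.         157.67901235 172.07407407] [ 12.12  177.395 141.565]
(array([489.6, 180.6]), 111.4, 65.1, -55.4) [[489.6 180.6  38. ]]
 guess [[486.9 174.3  38. ]]
scene sq [ 13.07407407 125.96296296 146.67901235] [ 21.4    23.895 152.235]
max() iterable argument is empty
 guess [[450.6 381.3  70. ]]
scene rd [ 13.01234568 126.7654321  146.38271605] [ 12.98 139.88 122.89]
(array([ 490.2, -417.8]), 47.2, 46.2, 74.1) [[ 490.4 -417.6   70. ]]
 guess [[ 492.3 -415.6   70. ]]
scene bl [ 13.07407407 126.40740741 150.87654321] [ 12.925 140.26  126.98 ]
(array([489.9, 180.1]), 110.6, 65.9, -55.0) [[490.5 180.   38. ]]
 guess [[499.6 175.1  38. ]]
```

View pics/crop_top.png

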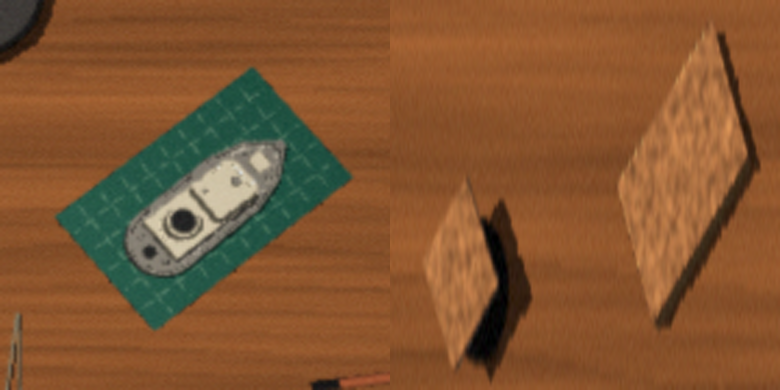

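Top and scene views agree on block, round handle and square handle, all with the right sizes. The crop shows the bow towards the upper right, so the tug's yaw is about -49.5°. Next: the move to a point above the tug.

```bash
python3 - <<'E'
from h import *
print(move([.4537,-.1562,.30],40.5))
E
```

```text
(array([-367.4, -388.2,    3.7]), 'turn deg', np.float64(66.5), 'tilt', array([-0.001,  0.002, -1.   ]))
```

step_arm(series=[[[-23, -24, 0], [0, 0, 0], 1], [[-23, -24, 0], [0, 0, 0], 1], [[-23, -24, 0], [0, 0, 0], 1], [[-23, -24, 0], [0, 0, 0], 1], [[-23, -24, 0], [0, 0, 0], 1], [[-23, -24, 0], [0, 0, 0], 1], [[-23, -24, 0], [0, 0, 0], 1], [[-23, -24, 0], [0, 0, 0], 1], [[-23, -24, 0], [0, 0, 0], 1], [[-23, -24, 0], [0, 0, 0], 1], [[-23, -24, 0], [0, 0, 0], 1], [[-23, -24, 0], [0, 0, 0], 1]])

```text
time_s: 1.1
tool_pos: [0.3851, -0.2718, 0.3037]
tool_rot: [-0.0, 0.804, -0.595, -0.0]
force: [0.7, -0.2, 0.6]
gripper_width: 0.0855
```

step_arm(series=[[[-23, -24, 0], [0, 0, 0], 1], [[-23, -25, 0], [0, 0, 0], 1], [[-23, -25, 0], [0, 0, 0], 1], [[-22, -25, 0], [0, 0, 0], 1], [[0, 0, 0], [0, 0, 0.116], 1], [[0, 0, 0], [0, 0, 0.116], 1], [[0, 0, 0], [0, 0, 0.116], 1], [[0, 0, 0], [0, 0, 0.116], 1], [[0, 0, 0], [0, 0, 0.116], 1], [[0, 0, 0], [0, 0, 0.116], 1], [[0, 0, 0], [0, 0, 0.116], 1], [[0, 0, 0], [0, 0, 0.116], 1]])

```text
time_s: 2.1
tool_pos: [0.4526, -0.1573, 0.3036]
tool_rot: [-0.0, -0.45, 0.893, 0.0]
force: [1.0, -0.2, 0.4]
gripper_width: 0.0851
```

step_arm(series=[[[0, 0, 0], [0, 0, 0.116], 1], [[0, 0, 0], [0, 0, 0.116], 1], [[0, 0, 0], [0, 0, 0], 1]])

```text
time_s: 2.35
tool_pos: [0.4526, -0.1572, 0.3036]
tool_rot: [-0.0, -0.346, 0.938, 0.0]
force: [-1.0, -0.1, 0.2]
gripper_width: 0.0852
```

```bash
python3 - <<'E'
from h import *
s=ctrl.observe();print(s["tool_pos"],s["time_s"],move([.4537,-.1562,.30],40.5))
c=ctrl.get_calibration("wrist");im=ctrl.camera("wrist")[:,:,::-1];cv2.imwrite("pics/w1.png",im)
print(c);print(proj(c,[[.4537,-.1562,.029]]))
E
```

```text
[ 0.45261274 -0.15715687  0.30359137] 2.35 (array([-1.5,  0. ,  3.6]), 'turn deg', np.float64(-0.1), 'tilt', array([-0.001,  0.   , -1.   ]))
{'intrinsics': array([[388.21992062,   0.        , 324.52492568],
       [  0.        , 388.21992062, 234.14747873],
       [  0.        ,   0.        ,   1.        ]]), 'view': array([[-0.76101747, -0.64872916,  0.00170028,  0.24230818],
       [ 0.61366502, -0.72072918, -0.32243557, -0.34776279],
       [ 0.2103988 , -0.2443357 ,  0.94658989, -0.51290523],
       [ 0.        ,  0.        ,  0.        ,  1.        ]])}
[[322.77638806 196.75861913]]
```

View pics/w1.png

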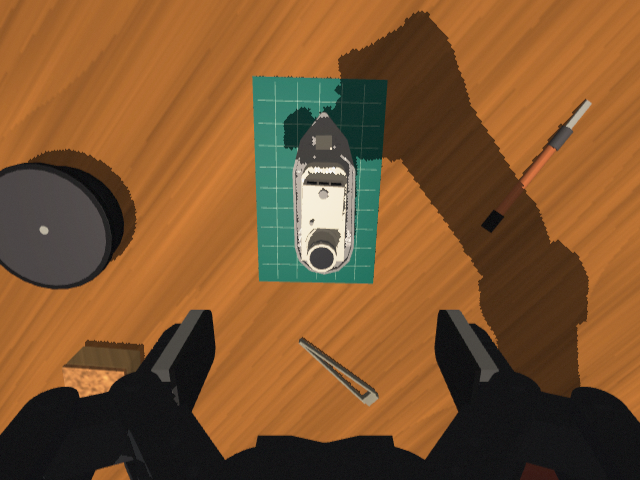

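The wrist view shows the tug centred at column 323, with the funnel mouth at (321,257) and the bow up. I measure the funnel mouth, and the hull outline against green.

```bash
python3 - <<'E'
from h import *
c=ctrl.get_calibration("wrist");im=cv2.imread("pics/w1.png")
print("mouth wrist",np.round(ray(c,[[321,257]],.087)*1000,1))
g=cv2.cvtColor(im,cv2.COLOR_BGR2GRAY)
b=blob((g<55)&(np.hypot(*np.mgrid[-257:223,-321:319])<22),(321,257)); print(cv2.minEnclosingCircle(b),np.round(ray(c,[cv2.minEnclosingCircle(b)[0]],.087)*1000,1))
r=g[205].astype(int);print(list(zip(range(288,362),r[288:362])))
c2=ctrl.get_calibration("top");t=cv2.imread("pics/top0.png");g2=cv2.cvtColor(t,cv2.COLOR_BGR2GRAY)
b=blob((g2<60)&(np.hypot(*np.mgrid[-295:185,-386:254])<10),(386,295));print(cv2.minEnclosingCircle(b),np.round(ray(c2,[cv2.minEnclosingCircle(b)[0]],.087)*1000,1))
u=np.array([np.cos(np.radians(-49.5)),np.sin(np.radians(-49.5))]);print("exp funnel",[453.7,-156.2]-32*u,"wh",[453.7,-156.2]+8*u)
p=cv2.resize(im[100:290,260:390],None,fx=3,fy=3,interpolation=cv2.INTER_CUBIC);q=cv2.resize(t[255:325,355:430],None,fx=5,fy=5,interpolation=cv2.INTER_CUBIC)
o=np.zeros((570,780,3),np.uint8);o[:p.shape[0],:390]=p;o[:350,395:770]=q;cv2.imwrite("pics/c2.png",o)
E
```

```text
mouth wrist [[ 431.8 -128.6   87. ]]
((332.0, 254.0), 9.999999747378752e-05) [[ 426.8 -136.3   87. ]]
[(288, np.int64(111)), (289, np.int64(111)), (290, np.int64(110)), (291, np.int64(111)), (292, np.int64(110)), (293, np.int64(143)), (294, np.int64(177)), (295, np.int64(176)), (296, np.int64(131)), (297, np.int64(175)), (298, np.int64(177)), (299, np.int64(176)), (300, np.int64(175)), (301, np.int64(214)), (302, np.int64(239)), (303, np.int64(239)), (304, np.int64(239)), (305, np.int64(239)), (306, np.int64(239)), (307, np.int64(238)), (308, np.int64(238)), (309, np.int64(239)), (310, np.int64(239)), (311, np.int64(239)), (312, np.int64(238)), (313, np.int64(239)), (314, np.int64(238)), (315, np.int64(238)), (316, np.int64(238)), (317, np.int64(238)), (318, np.int64(238)), (319, np.int64(238)), (320, np.int64(238)), (321, np.int64(238)), (322, np.int64(237)), (323, np.int64(238)), (324, np.int64(238)), (325, np.int64(237)), (326, np.int64(238)), (327, np.int64(238)), (328, np.int64(238)), (329, np.int64(238)), (330, np.int64(237)), (331, np.int64(237)), (332, np.int64(237)), (333, np.int64(237)), (334, np.int64(236)), (335, np.int64(236)), (336, np.int64(237)), (337, np.int64(236)), (338, np.int64(236)), (339, np.int64(236)), (340, np.int64(236)), (341, np.int64(236)), (342, np.int64(236)), (343, np.int64(130)), (344, np.int64(99)), (345, np.int64(171)), (346, np.int64(70)), (347, np.int64(115)), (348, np.int64(168)), (349, np.int64(168)), (350, np.int64(169)), (351, np.int64(139)), (352, np.int64(167)), (353, np.int64(167)), (354, np.int64(135)), (355, np.int64(41)), (356, np.int64(100)), (357, np.int64(100)), (358, np.int64(153)), (359, np.int64(102)), (360, np.int64(99)), (361, np.int64(99))]
((385.5, 294.5), 3.8079864978790283) [[ 433.4 -129.3   87. ]]
exp funnel [ 432.91766245 -131.8670091 ] wh [ 458.89558439 -162.28324772]
```

View pics/c2.png

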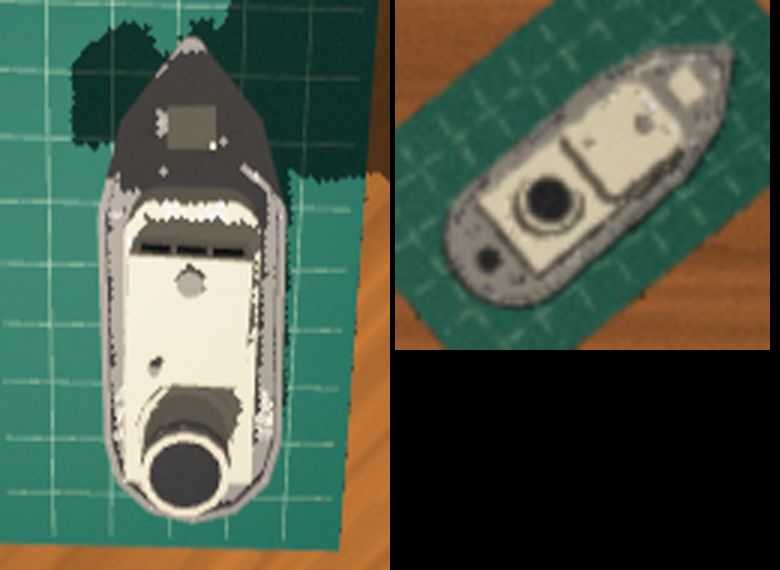

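Crops: the wheelhouse roof spans rows ~183-229 and columns 301-342.5 in the wrist view, and the funnel mouth is concentric at (321.5,258). I take the wheelhouse from its roof edges.

```bash
python3 - <<'E'
from h import *
c=ctrl.get_calibration("wrist")
P=ray(c,[[322,183.5],[322,229],[301,205],[342.7,205]],.079)*1000
print(P.round(1),np.hypot(*(P[0]-P[1])[:2]),np.hypot(*(P[2]-P[3])[:2]),P[:2].mean(0),P[2:].mean(0))
c2=ctrl.get_calibration("top")
# top crop corners: fwd-left, fwd-right, aft-right?, aft-left in 5x crop
q=np.array([[628,75],[682,135],[613,200],[563,138]],float);q=(q-[395,0])/5+[355,255]
Q=ray(c2,q,.079)*1000;print(Q.round(1),Q.mean(0).round(1))
print(move([.4585,-.1598,.127],40.5), move([.4585,-.1598,.127],40.5))
E
```

```text
[[ 468.6 -172.8   79. ]
 [ 444.7 -144.9   79. ]
 [ 470.  -149.2   79. ]
 [ 445.3 -170.4   79. ]] 36.65411632750398 32.53044987746187 [ 456.65445167 -158.84796298   79.        ] [ 457.62824283 -159.80760729   79.        ]
[[ 483.9 -163.9   79. ]
 [ 459.5 -185.1   79. ]
 [ 433.2 -156.6   79. ]
 [ 458.2 -137.    79. ]] [ 458.7 -160.6   79. ]
(array([ -2.8,  -5.9, 176.6]), 'turn deg', np.float64(0.2), 'tilt', array([-0.001,  0.   , -1.   ])) (array([ -2.8,  -5.9, 176.6]), 'turn deg', np.float64(0.2), 'tilt', array([-0.001,  0.   , -1.   ]))
```

```bash
python3 - <<'E'
from h import *
c=ctrl.get_calibration("wrist");V=c["view"];s=ctrl.observe();Rm=rot(s["tool_rot"])
for pl,pr,r in((213,438,311),(189,462,310)):
    z=388.2*85.3/(pr-pl); 
    for u in(pl,pr):
        pc=np.array([(u-324.5)/388.2*z,-(r-234.1)/388.2*z,-z]); w=V[:3,:3].T@(pc-V[:3,3]*1000); print((Rm.inv().apply(w-s["tool_pos"]*1000)).round(1))
E
```

```text
[-42.5  -6.3  60.6]
[42.8 -6.3 60.5]
[-42.6 -19.8  37.8]
[ 42.7 -19.8  37.7]
```

step_arm(series=[[[-2.8, -6, 30], [0, 0, 0], 1], [[0, 0, 35], [0, 0, 0], 1], [[0, 0, 35], [0, 0, 0], 1], [[0, 0, 30], [0, 0, 0], 0.6], [[0, 0, 20], [0, 0, 0], 0.6], [[0, 0, 10], [0, 0, 0], 0.6], [[0, 0, 0], [0, 0, 0], 0.6], [[0, 0, 0], [0, 0, 0], 0.6]], grip_force=25)

```text
time_s: 3.07
tool_pos: [0.4592, -0.1603, 0.1442]
tool_rot: [0.0, -0.347, 0.938, 0.0]
force: [-0.2, -0.4, -0.3]
gripper_width: 0.0513
```

```bash
python3 - <<'E'
from h import *
s=ctrl.observe();print(s["tool_pos"],s["time_s"],s["force"],s["gripper_width"],move([.4583,-.1598,.127],40.5))
cv2.imwrite("pics/w3.png",ctrl.camera("wrist")[:,:,::-1])
E
```

```text
[ 0.45915447 -0.16033518  0.14415104] 3.0667 [-0.16375436 -0.42083869 -0.27051896] 0.05130062578526016 (array([ 0.3,  1. , 17.2]), 'turn deg', np.float64(0.1), 'tilt', array([ 0.,  0., -1.]))
```

View pics/w3.png

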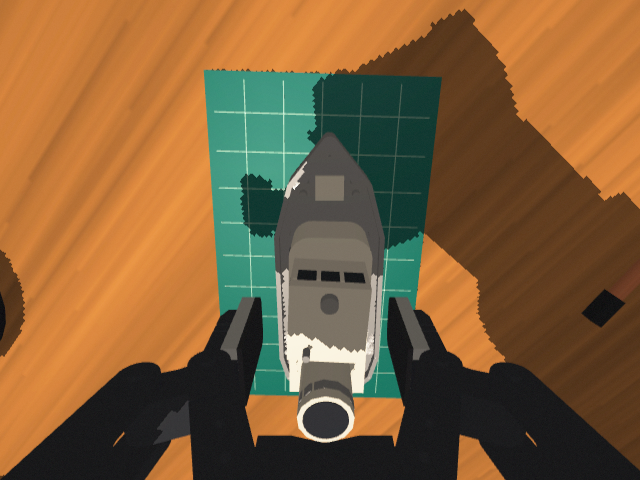

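At this point the jaws straddle the wheelhouse (fingers at columns 262/388, roof 288-368). I descend to TCP z 0.127 and close.

step_arm(series=[[[0.5, 1, 9], [0, 0, 0], 0.6], [[0, 0, 8], [0, 0, 0], 0.6], [[0, 0, 0], [0, 0, 0], 0.45], [[0, 0, 0], [0, 0, 0], 0.3], [[0, 0, 0], [0, 0, 0], 0.2], [[0, 0, 0], [0, 0, 0], 0.2], [[0, 0, 0], [0, 0, 0], 0.2], [[0, 0, 0], [0, 0, 0], 0.2]], grip_force=25)

```text
time_s: 3.78
tool_pos: [0.4579, -0.1597, 0.1271]
tool_rot: [0.0, -0.347, 0.938, -0.0]
force: [-0.4, 0.4, -0.7]
gripper_width: 0.0322
```

step_arm(series=[[[0, 0, -3], [0, 0, 0], 0.2], [[0, 0, -5], [0, 0, 0], 0.2], [[0, 0, -12], [0, 0, 0], 0.2], [[0, 0, -25], [0, 0, 0], 0.2], [[0, 0, -35], [0, 0, 0], 0.2], [[0, 0, -35], [0, 0, 0], 0.2], [[0, 0, 0], [0, 0, 0], 0.2]])

```text
time_s: 4.37
tool_pos: [0.4609, -0.1611, 0.2483]
tool_rot: [0.006, -0.346, 0.938, -0.004]
force: [1.5, -0.1, -0.2]
gripper_width: 0.0319
```

```bash
python3 - <<'E'
from h import *
s=ctrl.observe();print(s["tool_pos"],s["time_s"],s["force"],s["gripper_width"],s["joints"].round(2))
print(move([.4473,.3815,.24],38.3))
cv2.imwrite("pics/w4.png",np.hstack([ctrl.camera("wrist")[:,:,::-1],ctrl.camera("top")[200:380,320:480,::-1].repeat(2,0).repeat(2,1)[:480] if 0 else cv2.copyMakeBorder(ctrl.camera("top")[240:340,340:450,::-1],0,380,0,50,0)]))
E
```

```text
[ 0.46085821 -0.16108063  0.24833458] 4.3667 [ 1.4966391  -0.13394072 -0.23180686] 0.03191632166453638 [ 0.18  0.44  0.16  1.96 -0.1   0.73 -2.04]
(array([-342.2,  421.3,    6. ]), 'turn deg', np.float64(2.2), 'tilt', array([ 0.013, -0.004, -1.   ]))
```

View pics/w4.png

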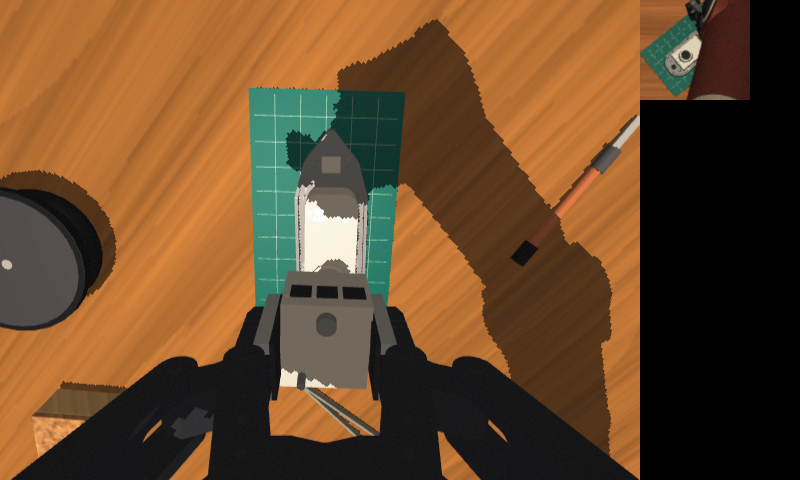

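The wheelhouse is held squarely and the funnel stays on the deckhouse. I carry it over to the square handle.

step_arm(series=[[[-10, 9, 0], [0, 0, 0], 0.2], [[-23, 20, 0], [0, 0, 0], 0.2], [[-23, 20, 0], [0, 0, 0], 0.2], [[-23, 20, 0], [0, 0, 0], 0.2], [[-23, 20, 0], [0, 0, 0], 0.2], [[-23, 20, 0], [0, 0, 0], 0.2], [[-23, 20, 0], [0, 0, 0], 0.2], [[-23, 20, 0], [0, 0, 0], 0.2], [[-23, 20, 0], [0, 0, 0], 0.2], [[-15, 20, 0], [0, 0, 0], 0.2]])

```text
time_s: 5.3
tool_pos: [0.4936, 0.1223, 0.2404]
tool_rot: [-0.001, -0.347, 0.938, 0.0]
force: [0.3, -0.1, 0.1]
gripper_width: 0.0322
```

step_arm(series=[[[-15, 26, 0], [0, 0, 0], 0.2], [[-15, 26, 0], [0, 0, 0], 0.2], [[-15, 26, 0], [0, 0, 0], 0.2], [[-15, 26, 0], [0, 0, 0], 0.2], [[-15, 26, 0], [0, 0, 0], 0.2], [[-15, 26, 0], [0, 0, 0], 0.2], [[-15, 26, 0], [0, 0, 0], 0.2], [[-15, 26, 0], [0, 0, 0], 0.2], [[-7, 13, 0], [0, 0, 0.038], 0.2], [[0, 0, 0], [0, 0, 0], 0.2], [[0, 0, 0], [0, 0, 0], 0.2]])

```text
time_s: 6.22
tool_pos: [0.4451, 0.3708, 0.2399]
tool_rot: [-0.002, -0.33, 0.944, -0.001]
force: [-0.2, -1.2, 0.3]
gripper_width: 0.0322
```

```bash
python3 - <<'E'
from h import *
s=ctrl.observe();print(s["tool_pos"],s["time_s"],s["force"],s["gripper_width"],s["joints"].round(2))
print(move([.4473,.3815,.148],38.3))
c=ctrl.get_calibration("wrist");im=ctrl.camera("wrist")[:,:,::-1];cv2.imwrite("pics/w5.png",im)
print(proj(c,[[.4473,.3815,.07]]))
E
```

```text
[0.4451272  0.37082391 0.23990482] 6.2167 [-0.16602958 -1.17991561  0.27722218] 0.032236597794409114 [-1.07  0.63  0.54  1.72 -0.39  0.91 -2.83]
(array([-8.7,  7.1, 91.9]), 'turn deg', np.float64(0.3), 'tilt', array([-0.002, -0.004, -1.   ]))
[[310.85137954 244.5593612 ]]
```

View pics/w5.png

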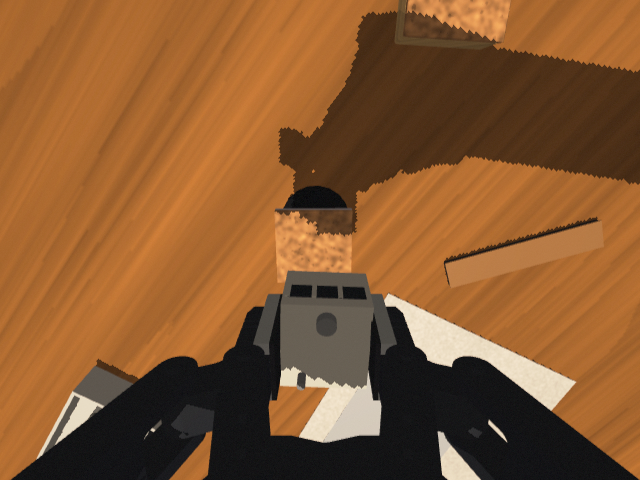

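The plate's far edge is at row 209, columns 275-356. I check its centre from there. Joint 7 is near its limit, so I'll give back a few degrees of turn.

```bash
python3 - <<'E'
from h import *
c=ctrl.get_calibration("wrist");s=ctrl.observe();Rm=rot(s["tool_rot"])
P=ray(c,[[275,209],[355.5,209],[277,281]],.07)*1000
fw=Rm.apply([0,-1,0])[:2]; print(P.round(1),np.hypot(*(P[0]-P[1])[:2]), "centre",P[:2,:2].mean(0)-25*fw)
# held wheelhouse front roof edge, roof height = tool z - .127+.079
z=s["tool_pos"][2]-.127+.079
Q=ray(c,[[287,301],[371,301],[283,388],[368,388]],z); print((Rm.inv().apply(Q-s["tool_pos"])*1000).round(1))
E
```

```text
[[481.1 375.   70. ]
 [440.8 343.2  70. ]
 [450.3 415.1  70. ]] 51.417888667072425 centre [445.44794583 378.69568838]
[[-12.9 -17.4  48. ]
 [ 15.6 -17.4  48.1]
 [-15.5  18.5  47.9]
 [ 15.9  18.6  48. ]]
```

step_arm(series=[[[0, 0, 0], [0, 0, -0.05], 0.2], [[0, 0, 0], [0, 0, 0], 0.2], [[-7, 7, 15], [0, 0, 0], 0.2], [[0, 0, 25], [0, 0, 0], 0.2], [[0, 0, 25], [0, 0, 0], 0.2], [[0, 0, 10], [0, 0, 0], 0.2], [[0, 0, 5], [0, 0, 0], 0.2], [[0, 0, 0], [0, 0, 0], 0.2], [[0, 0, 0], [0, 0, 0], 0.2]])

```text
time_s: 7.02
tool_pos: [0.4483, 0.3797, 0.1629]
tool_rot: [0.001, -0.351, 0.936, 0.0]
force: [0.7, -0.0, -0.4]
gripper_width: 0.0322
```

```bash
python3 - <<'E'
from h import *
s=ctrl.observe();print(s["tool_pos"],s["time_s"],s["force"],s["joints"].round(2))
print(move([.4466,.3805,.146],38.3))
E
```

```text
[0.44829257 0.37969137 0.16291388] 7.0167 [ 0.73069385 -0.03327308 -0.3683265 ] [-1.02  0.73  0.47  1.77 -0.46  0.75 -2.74]
(array([ 0.8,  1.7, 16.9]), 'turn deg', np.float64(2.8), 'tilt', array([ 0.001,  0.001, -1.   ]))
```

step_arm(series=[[[1, 1.5, 6], [0, 0, 0], 0.2], [[0, 0, 4], [0, 0, 0], 0.2], [[0, 0, 3], [0, 0, 0], 0.2], [[0, 0, 2], [0, 0, 0], 0.2], [[0, 0, 1], [0, 0, 0], 0.2], [[0, 0, 0], [0, 0, 0], 0.2], [[0, 0, 0], [0, 0, 0], 0.2]])

```text
time_s: 7.6
tool_pos: [0.4457, 0.3807, 0.146]
tool_rot: [0.0, -0.352, 0.936, 0.0]
force: [0.7, 0.0, 0.4]
gripper_width: 0.0317
```

step_arm(series=[[[0, 0, 0.5], [0, 0, 0], 0.2], [[0, 0, 0], [0, 0, 0], 0.2]])

```text
time_s: 7.77
tool_pos: [0.4458, 0.3807, 0.1458]
tool_rot: [0.0, -0.352, 0.936, 0.0]
force: [-0.8, 0.1, 1.5]
gripper_width: 0.0321
```

Contact is about 1.5 N. I release slowly and rise.

step_arm(series=[[[0, 0, 0], [0, 0, 0], 0.4], [[0, 0, 0], [0, 0, 0], 0.45], [[0, 0, 0], [0, 0, 0], 0.55], [[0, 0, 0], [0, 0, 0], 0.6], [[0, 0, -6], [0, 0, 0], 0.6], [[0, 0, -15], [0, 0, 0], 0.6], [[0, 0, -30], [0, 0, 0], 0.6], [[0, 0, -35], [0, 0, 0], 0.6], [[0, 0, -10], [0, 0, 0], 0.6], [[0, 0, 0], [0, 0, 0], 0.6]])

```text
time_s: 8.6
tool_pos: [0.4473, 0.3813, 0.2453]
tool_rot: [0.004, -0.352, 0.936, 0.001]
force: [-0.6, -0.8, 0.0]
gripper_width: 0.0514
```

```bash
python3 - <<'E'
from h import *
s=ctrl.observe();print(s["tool_pos"],s["time_s"],s["force"],s["joints"].round(2))
print(move([.4323,-.1292,.24],40.5))
cv2.imwrite("pics/w6.png",ctrl.camera("wrist")[:,:,::-1])
E
```

```text
[0.44732287 0.38131847 0.24534563] 8.6 [-0.6090695  -0.78015097  0.02193018] [-1.09  0.63  0.56  1.7  -0.41  0.92 -2.78]
(array([ 347.8, -374.1,    2.7]), 'turn deg', np.float64(0.7), 'tilt', array([ 0.006,  0.005, -1.   ]))
```

View pics/w6.png

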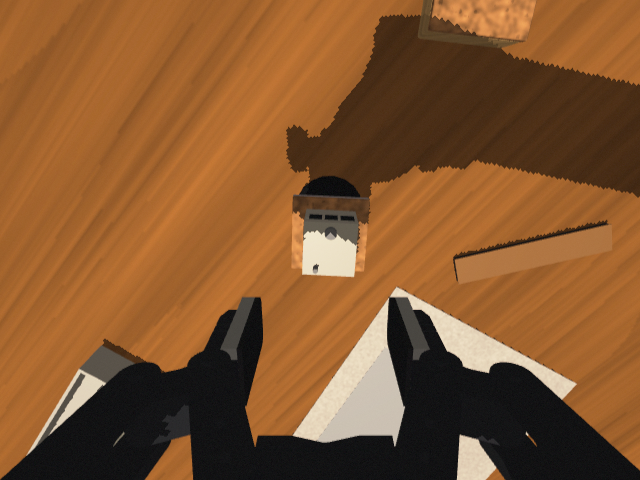

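The wheelhouse stands centred and upright on the square plate (plate columns 293-369, roof centre 330). Back to the tug for the funnel.

step_arm(series=[[[8, -13, 0], [0, 0, 0], 0.6], [[16, -27, 0], [0, 0, 0], 0.6], [[16, -28, 0], [0, 0, 0], 0.6], [[16, -28, 0], [0, 0, 0], 0.6], [[16, -28, 0], [0, 0, 0], 0.6], [[16, -28, 0], [0, 0, 0], 0.6], [[16, -28, 0], [0, 0, 0], 0.6], [[16, -28, 0], [0, 0, 0], 0.6], [[19, -31, 0], [0, 0, 0], 0.6]])

```text
time_s: 9.4
tool_pos: [0.4972, 0.1073, 0.2397]
tool_rot: [-0.002, -0.352, 0.936, 0.0]
force: [0.6, -0.3, -0.1]
gripper_width: 0.0513
```

step_arm(series=[[[26, -17, 0], [0, 0, 0], 0.6], [[26, -17, 0], [0, 0, 0], 0.6], [[26, -17, 0], [0, 0, 0], 0.6], [[26, -17, 0], [0, 0, 0], 0.6], [[26, -17, 0], [0, 0, 0], 0.6], [[26, -17, 0], [0, 0, 0], 0.6], [[26, -17, 0], [0, 0, 0], 0.6], [[19, -12, 0], [0, 0, 0], 0.6], [[8, -5, 0], [0, 0, 0], 0.6], [[0, 0, 0], [0, 0, 0], 0.6], [[0, 0, 0], [0, 0, 0], 0.6]])

```text
time_s: 10.32
tool_pos: [0.4304, -0.1302, 0.2406]
tool_rot: [-0.001, -0.352, 0.936, 0.001]
force: [0.3, 0.0, 0.5]
gripper_width: 0.0511
```

```bash
python3 - <<'E'
from h import *
s=ctrl.observe();print(s["tool_pos"],s["time_s"],s["joints"].round(2))
print(move([.4323,-.1292,.13],40.5))
c=ctrl.get_calibration("wrist");im=ctrl.camera("wrist")[:,:,::-1];cv2.imwrite("pics/w7.png",im);p=proj(c,[[.4323,-.1292,.087],[.4323,-.1292,.051],[.449,-.1485,.051]]);print(p)
g=cv2.cvtColor(im,cv2.COLOR_BGR2GRAY);Y,X=np.mgrid[:480,:640]
m=(g<75)&(np.hypot(X-p[0,0],Y-p[0,1])<35);n,l,st,ce=cv2.connectedComponentsWithStats(m.astype(np.uint8))
for i in range(1,n):
    if st[i,4]>60: print(st[i],ce[i],ray(c,[ce[i]],.087)*1000)
E
```

```text
[ 0.43042115 -0.13015013  0.24062103] 10.3167 [-0.14  0.44  0.55  2.07 -0.35  0.72 -1.8 ]
(array([ -2.1,  -0.8, 110.6]), 'turn deg', np.float64(0.7), 'tilt', array([-0.002,  0.001, -1.   ]))
[[321.31545119 241.3070043 ]
 [321.63579338 223.70703942]
 [321.76516813 187.72080588]]
[307 230  30  28 632] [321.77531646 243.74367089] [[ 431.04633576 -128.18894889   87.        ]]
```

step_arm(series=[[[-2, 0, 25], [0, 0, 0], 0.6], [[0, 0, 30], [0, 0, 0], 0.6], [[0, 0, 25], [0, 0, 0], 0.6], [[0, 0, 15], [0, 0, 0], 0.5], [[0, 0, 10], [0, 0, 0], 0.5], [[0, 0, 5], [0, 0, 0], 0.5], [[0, 0, 0], [0, 0, 0], 0.4], [[0, 0, 0], [0, 0, 0], 0.3], [[0, 0, 0], [0, 0, 0], 0.2], [[0, 0, 0], [0, 0, 0], 0.12], [[0, 0, 0], [0, 0, 0], 0.12], [[0, 0, 0], [0, 0, 0], 0.12]], grip_force=25)

```text
time_s: 11.37
tool_pos: [0.4328, -0.1294, 0.1319]
tool_rot: [0.0, -0.352, 0.936, -0.0]
force: [0.4, -0.5, -0.6]
gripper_width: 0.0232
```

step_arm(series=[[[0, 0, 0], [0, 0, 0], 0.12], [[0, 0, 0], [0, 0, 0], 0.12], [[0, 0, -3], [0, 0, 0], 0.12], [[0, 0, -5], [0, 0, 0], 0.12], [[0, 0, -12], [0, 0, 0], 0.12], [[0, 0, -25], [0, 0, 0], 0.12], [[0, 0, -35], [0, 0, 0], 0.12], [[0, 0, -35], [0, 0, 0], 0.12], [[0, 0, 0], [0, 0, 0], 0.12], [[0, 0, 0], [0, 0, 0], 0.12]])

```text
time_s: 12.2
tool_pos: [0.4333, -0.1297, 0.2485]
tool_rot: [0.002, -0.352, 0.936, -0.001]
force: [-0.8, 0.5, -0.9]
gripper_width: 0.0228
```

```bash
python3 - <<'E'
from h import *
s=ctrl.observe();print(s["tool_pos"],s["time_s"],s["force"],s["gripper_width"],s["joints"].round(2))
print(move([.4898,-.4182,.24],40.5))
a=ctrl.camera("wrist")[:,:,::-1];cv2.imwrite("pics/w8.png",a)
c=ctrl.get_calibration("top");t=ctrl.camera("top")[:,:,::-1]; hs=cv2.cvtColor(t,cv2.COLOR_BGR2HSV).astype(int)
m=((hs[...,1]<90)&(hs[...,2]>170)).astype(np.uint8); m=cv2.morphologyEx(m,cv2.MORPH_OPEN,np.ones((2,2)))
p0=proj(c,[[.4466,.3805,.098]])[0]
try: print("wheelhouse roof",rect(ray(c,blob(m&(np.hypot(*(np.mgrid[:480,:640]-p0[::-1,None,None]))<18),p0)+0.,.098)))
except Exception as e: print(e)
E
```

```text
[ 0.43329782 -0.12969785  0.24846919] 12.2 [-0.83201918  0.52701404 -0.86667158] 0.022822202533873494 [-0.16  0.44  0.57  2.06 -0.35  0.74 -1.8 ]
(array([ 147.8, -254.1,    8.9]), 'turn deg', np.float64(0.8), 'tilt', array([ 0.005, -0.001, -1.   ]))
wheelhouse roof (array([445.3, 378.9]), 34.0, 31.9, -52.2)
```

View pics/w8.png

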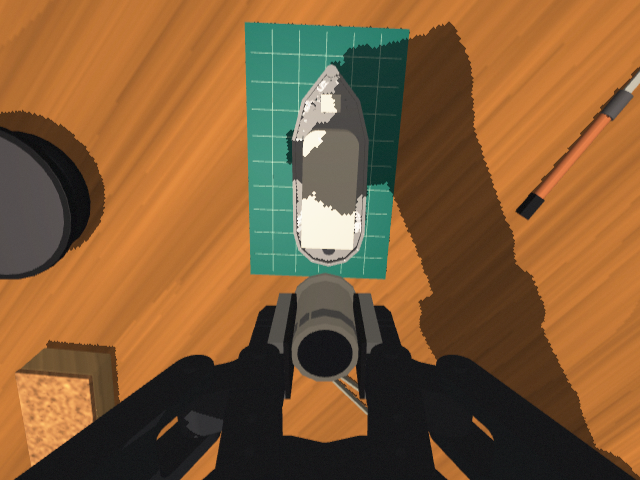

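The funnel is held upright and the deckhouse is in place on the hull. I carry it to the round handle.

step_arm(series=[[[7, -13, 0], [0, 0, 0], 0.12], [[15, -25, 0], [0, 0, 0], 0.12], [[15, -25, 0], [0, 0, 0], 0.12], [[15, -25, 0], [0, 0, 0], 0.12], [[15, -25, 0], [0, 0, 0], 0.12], [[15, -25, 0], [0, 0, 0], 0.12], [[15, -25, 0], [0, 0, 0], 0.12], [[15, -25, 0], [0, 0, 0], 0.12], [[15, -25, 0], [0, 0, 0], 0.12], [[13, -25, 0], [0, 0, 0], 0.12], [[8, -16, 0], [0, 0, 0], 0.12], [[0, 0, 0], [0, 0, 0], 0.12]])

```text
time_s: 13.3
tool_pos: [0.4869, -0.4223, 0.244]
tool_rot: [-0.002, -0.35, 0.937, -0.0]
force: [-0.5, -0.4, -0.3]
gripper_width: 0.0232
```

step_arm(series=[[[0, 0, 0], [0, 0, 0], 0.12], [[0, 0, 0], [0, 0, 0], 0.12]])

```text
time_s: 13.47
tool_pos: [0.4883, -0.4166, 0.2446]
tool_rot: [-0.0, -0.352, 0.936, 0.002]
force: [0.3, 0.7, 0.1]
gripper_width: 0.0232
```

```bash
python3 - <<'E'
from h import *
c=ctrl.get_calibration("wrist");s=ctrl.observe();print(s["tool_pos"],s["time_s"],s["joints"].round(2));Rm=rot(s["tool_rot"])
print(move([.4898,-.4182,.151],40.5))
im=ctrl.camera("wrist")[:,:,::-1];cv2.imwrite("pics/w9.png",im)
g=cv2.cvtColor(im,cv2.COLOR_BGR2GRAY);Y,X=np.mgrid[:480,:640]
m=(g<70)&(np.hypot(X-326,Y-354)<28);n,l,st,ce=cv2.connectedComponentsWithStats(m.astype(np.uint8));i=1+st[1:,4].argmax()
print(st[i],ce[i],(Rm.inv().apply(ray(c,[ce[i]],s["tool_pos"][2]-.0449)[0]-s["tool_pos"])*1000).round(1))
hs=cv2.cvtColor(cv2.GaussianBlur(im,(0,0),1.2),cv2.COLOR_BGR2HSV).astype(int)
p=proj(c,[[.4898,-.4182,.07]])[0];print(p,hs[int(p[1])-15,int(p[0])],hs[150,200])
cv2.imwrite("pics/w9.png",im)
E
```

```text
[ 0.48826613 -0.41662012  0.24461665] 13.4667 [ 0.39  0.71  0.51  1.53 -0.39  1.01 -1.42]
(array([-0. , -2.6, 93.6]), 'turn deg', np.float64(0.7), 'tilt', array([-0.002,  0.004, -1.   ]))
[ 299  330   54   47 2028] [324.7943787  352.94723866] [-0.2  1.1 44.9]
[324.72838154 227.57227226] [ 13 153 108] [ 14 181 201]
```

View pics/w9.png

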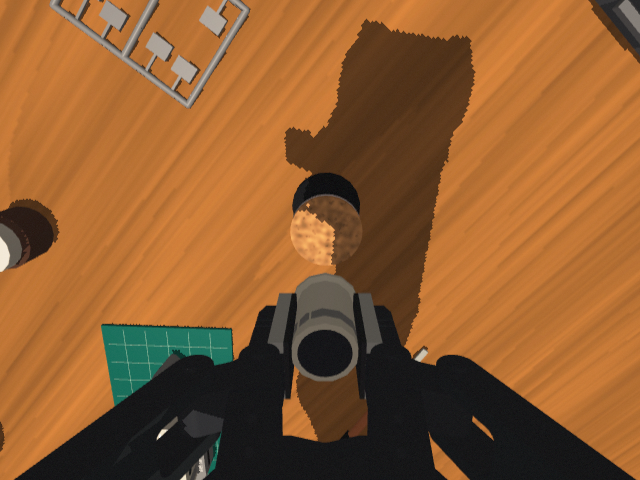

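The disc is centred at (326,229.5) and the funnel mouth at (325,353). Both measures call for a shift of about (0.8,-2.3) mm, so I lower it.

step_arm(series=[[[0.8, -2.3, 20], [0, 0, 0], 0.12], [[0, 0, 25], [0, 0, 0], 0.12], [[0, 0, 20], [0, 0, 0], 0.12], [[0, 0, 12], [0, 0, 0], 0.12], [[0, 0, 5], [0, 0, 0], 0.12], [[0, 0, 0], [0, 0, 0], 0.12], [[0, 0, 0], [0, 0, 0], 0.12], [[0, 0, 0], [0, 0, 0], 0.12]])

```text
time_s: 14.18
tool_pos: [0.4901, -0.4208, 0.1659]
tool_rot: [0.001, -0.352, 0.936, -0.001]
force: [-0.0, 0.2, -0.6]
gripper_width: 0.0233
```

```bash
python3 - <<'E'
from h import *
s=ctrl.observe();print(s["tool_pos"],s["time_s"],s["force"])
print(move([.4895,-.4177,.151],40.5))
E
```

```text
[ 0.49006161 -0.42083552  0.16592594] 14.1833 [-0.01784257  0.15321652 -0.6086368 ]
(array([-1.6,  2.8, 14.9]), 'turn deg', np.float64(0.7), 'tilt', array([ 0.002, -0.002, -1.   ]))
```

step_arm(series=[[[-0.6, 2.2, 6], [0, 0, 0], 0.12], [[0, 0, 4], [0, 0, 0], 0.12], [[0, 0, 2], [0, 0, 0], 0.12], [[0, 0, 1], [0, 0, 0], 0.12], [[0, 0, 0.5], [0, 0, 0], 0.12], [[0, 0, 0], [0, 0, 0], 0.12], [[0, 0, 0], [0, 0, 0], 0.12], [[0, 0, 0], [0, 0, 0], 0.12]])

```text
time_s: 14.85
tool_pos: [0.4886, -0.4184, 0.151]
tool_rot: [0.0, -0.352, 0.936, -0.0]
force: [-0.5, 0.3, -0.1]
gripper_width: 0.0233
```

step_arm(series=[[[0, 0, 0.8], [0, 0, 0], 0.12], [[0, 0, 0], [0, 0, 0], 0.12], [[0, 0, 0], [0, 0, 0], 0.12]])

```text
time_s: 15.1
tool_pos: [0.4886, -0.4185, 0.1508]
tool_rot: [0.0, -0.352, 0.936, -0.0]
force: [-0.5, 1.1, 4.2]
gripper_width: 0.0235
```

Contact. I release and rise.

step_arm(series=[[[0, 0, -0.3], [0, 0, 0], 0.3], [[0, 0, 0], [0, 0, 0], 0.35], [[0, 0, 0], [0, 0, 0], 0.45], [[0, 0, 0], [0, 0, 0], 0.6], [[0, 0, -6], [0, 0, 0], 0.6], [[0, 0, -15], [0, 0, 0], 0.6], [[0, 0, -30], [0, 0, 0], 0.6], [[0, 0, -35], [0, 0, 0], 0.6], [[0, 0, -10], [0, 0, 0], 0.6], [[0, 0, 0], [0, 0, 0], 0.6], [[0, 0, 0], [0, 0, 0], 0.6]])

```text
time_s: 16.02
tool_pos: [0.4885, -0.4181, 0.2468]
tool_rot: [0.0, -0.352, 0.936, -0.0]
force: [0.4, 0.3, -0.8]
gripper_width: 0.0514
```

```bash
python3 - <<'E'
from h import *
s=ctrl.observe();print(s["tool_pos"],s["time_s"],s["joints"].round(2))
c=ctrl.get_calibration("wrist");a=ctrl.camera("wrist")[:,:,::-1];cv2.imwrite("pics/w10.png",a)
c2=ctrl.get_calibration("top");t=ctrl.camera("top")[:,:,::-1];cv2.imwrite("pics/top10.png",t)
hs=cv2.cvtColor(t,cv2.COLOR_BGR2HSV).astype(int);m=((hs[...,1]<90)&(hs[...,2]>150)).astype(np.uint8)
p0=proj(c2,[[.4537,-.1562,.051]])[0]; b=blob(m&(np.hypot(*(np.mgrid[:480,:640]-p0[::-1,None,None]))<40),p0); print("deckhouse",rect(ray(c2,b+0.,.051)))
u=np.array([np.cos(np.radians(-49.5)),np.sin(np.radians(-49.5))]);print("exp from funnel",[432.3,-129]+24*u)
q=cv2.resize(a[120:330,220:430],(390,390),interpolation=cv2.INTER_CUBIC);w=cv2.resize(t[250:330,350:430],(390,390),interpolation=cv2.INTER_CUBIC)
cv2.imwrite("pics/c10.png",np.hstack([q,w]))
E
```

```text
[ 0.48852804 -0.4181272   0.24680185] 16.0167 [ 0.39  0.7   0.51  1.53 -0.39  1.01 -1.42]
deckhouse (array([ 449.4, -148.6]), 86.3, 40.7, -51.7)
exp from funnel [ 447.88675316 -147.24974317]
```

View pics/c10.png

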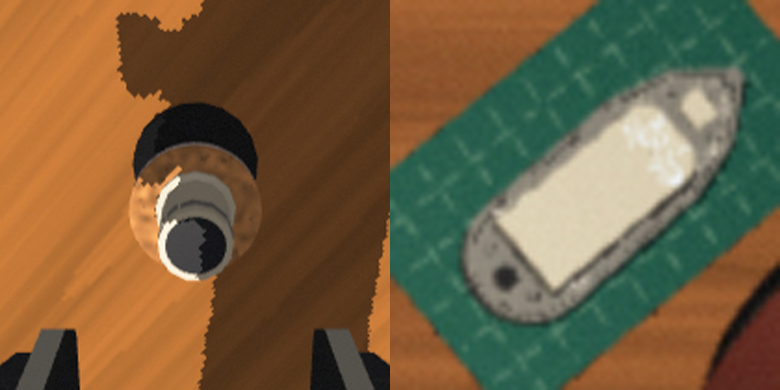

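The funnel stands concentric and upright on the disc, and the deckhouse is undisturbed. Back over the tug for the deckhouse.

```bash
python3 - <<'E'
from h import *
print(move([.4487,-.148,.24],39.5))
E
```

```text
(array([-147.9,  228.4,    5.5]), 'turn deg', np.float64(1.7), 'tilt', array([-0.002,  0.003, -1.   ]))
```

step_arm(series=[[[-8, 12, 0], [0, 0, 0], 0.6], [[-16, 24, 0], [0, 0, 0], 0.6], [[-16, 25, 0], [0, 0, 0], 0.6], [[-16, 25, 0], [0, 0, 0], 0.6], [[-16, 25, 0], [0, 0, 0], 0.6], [[-16, 25, 0], [0, 0, 0], 0.6], [[-16, 25, 0], [0, 0, 0], 0.6], [[-16, 25, 0], [0, 0, 0], 0.6], [[-16, 25, 0], [0, 0, 0], 0.6], [[-12, 17, 5], [0, 0, 0], 0.6], [[0, 0, 0], [0, 0, 0.03], 0.6], [[0, 0, 0], [0, 0, 0], 0.6]])

```text
time_s: 17.12
tool_pos: [0.449, -0.1476, 0.2401]
tool_rot: [-0.001, -0.339, 0.941, 0.001]
force: [0.5, -0.6, 0.3]
gripper_width: 0.0517
```

step_arm(series=[[[0, 0, 0], [0, 0, 0], 0.6], [[0, 0, 0], [0, 0, 0], 0.6], [[0, 0, 0], [0, 0, 0], 0.6]])

```text
time_s: 17.37
tool_pos: [0.4495, -0.1506, 0.2414]
tool_rot: [-0.0, -0.337, 0.942, -0.0]
force: [-0.1, -0.1, 0.2]
gripper_width: 0.0516
```

```bash
python3 - <<'E'
from h import *
c=ctrl.get_calibration("wrist");s=ctrl.observe();print(s["tool_pos"],s["time_s"]);a=ctrl.camera("wrist")[:,:,::-1];cv2.imwrite("pics/w11.png",a)
print(move([.4487,-.148,.103],39.5))
p=proj(c,[[.4487,-.148,.051]])[0];print(p)
hs=cv2.cvtColor(a,cv2.COLOR_BGR2HSV).astype(int)
m=(hs[...,1]<80)&(hs[...,2]>215)
for dy in(-15,-5,5,15,25):
    r=int(p[1])+dy; xs=np.where(m[r,260:390])[0]+260; print(r,xs.min() if len(xs) else 0,xs.max() if len(xs) else 0,len(xs))
cv2.imwrite("pics/c11.png",cv2.resize(a[110:310,220:430],None,fx=2.8,fy=2.8,interpolation=cv2.INTER_CUBIC))
E
```

```text
[ 0.44950493 -0.15062652  0.24135306] 17.3667
(array([ -1. ,   2.5, 138.4]), 'turn deg', np.float64(-0.1), 'tilt', array([ 0.   , -0.001, -1.   ]))
[323.0291242  228.34868979]
213 298 352 55
223 299 352 54
233 299 352 54
243 299 351 53
253 298 351 54
```

View pics/c11.png

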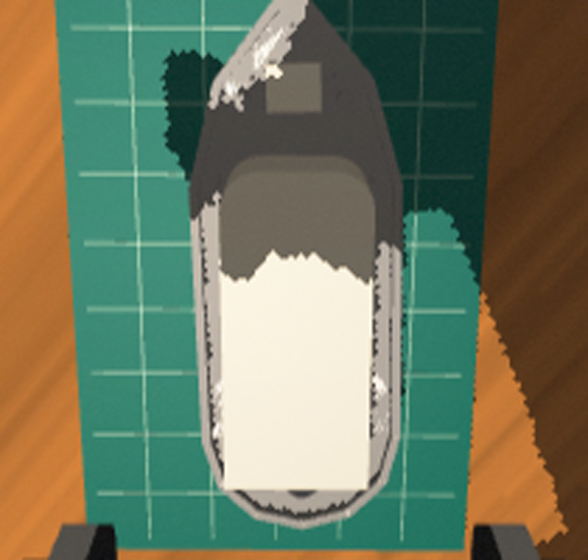

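The deckhouse roof spans rows ~171.5-285 and columns 298.5-352 in the wrist view, with its sides parallel to the jaws. I compute the centre.

```bash
python3 - <<'E'
from h import *
c=ctrl.get_calibration("wrist");s=ctrl.observe();Rm=rot(s["tool_rot"])
P=ray(c,[[325.3,171.4],[325.3,285],[298.3,213],[352.6,213],[298.3,253],[351.5,253]],.051)
print((Rm.inv().apply(P-s["tool_pos"])*1000).round(1), P[:2].mean(0))
E
```

```text
[[  0.4 -37.4 190.4]
 [  0.5  46.7 190.4]
 [-18.3  -8.5 190.4]
 [ 19.4  -8.5 190.4]
 [-18.9  21.3 190.4]
 [ 19.3  21.3 190.4]] [ 0.44622623 -0.14729337  0.051     ]
```

step_arm(series=[[[0, 4, 25], [0, 0, 0], 0.6], [[0, 0, 35], [0, 0, 0], 0.6], [[0, 0, 35], [0, 0, 0], 0.6], [[0, 0, 20], [0, 0, 0], 0.6], [[0, 0, 10], [0, 0, 0], 0.6], [[0, 0, 5], [0, 0, 0], 0.6], [[0, 0, 0], [0, 0, 0], 0.6], [[0, 0, 0], [0, 0, 0], 0.6], [[0, 0, 0], [0, 0, 0], 0.6]])

```text
time_s: 18.17
tool_pos: [0.4476, -0.1466, 0.1123]
tool_rot: [0.001, -0.338, 0.941, -0.001]
force: [-0.1, 0.5, 0.3]
gripper_width: 0.0512
```

```bash
python3 - <<'E'
from h import *
s=ctrl.observe();print(s["tool_pos"],s["time_s"]);print(move([.447,-.1475,.1035],39.5))
E
```

```text
[ 0.44762736 -0.14663879  0.11228981] 18.1667
(array([ 1. , -0.2,  8.8]), 'turn deg', np.float64(-0.0), 'tilt', array([ 0.002, -0.001, -1.   ]))
```

step_arm(series=[[[0, 0, 5], [0, 0, 0], 0.6], [[0, 0, 3.5], [0, 0, 0], 0.6], [[0, 0, 0], [0, 0, 0], 0.55], [[0, 0, 0], [0, 0, 0], 0.5], [[0, 0, 0], [0, 0, 0], 0.42], [[0, 0, 0], [0, 0, 0], 0.3], [[0, 0, 0], [0, 0, 0], 0.3], [[0, 0, 0], [0, 0, 0], 0.3], [[0, 0, 0], [0, 0, 0], 0.3]], grip_force=35)

```text
time_s: 18.92
tool_pos: [0.4471, -0.1462, 0.1031]
tool_rot: [0.0, -0.338, 0.941, -0.0]
force: [-0.2, 0.0, 3.6]
gripper_width: 0.0373
```

step_arm(series=[[[0, 0, -2], [0, 0, 0], 0.3], [[0, 0, -4], [0, 0, 0], 0.3], [[0, 0, -8], [0, 0, 0], 0.3], [[0, 0, -15], [0, 0, 0], 0.3], [[0, 0, -25], [0, 0, 0], 0.3], [[0, 0, -35], [0, 0, 0], 0.3], [[0, 0, -25], [0, 0, 0], 0.3], [[0, 0, 0], [0, 0, 0], 0.3], [[0, 0, 0], [0, 0, 0], 0.3]])

```text
time_s: 19.67
tool_pos: [0.4476, -0.1461, 0.2185]
tool_rot: [0.002, -0.338, 0.941, -0.001]
force: [0.9, 0.1, -1.1]
gripper_width: 0.0372
```

```bash
python3 - <<'E'
from h import *
s=ctrl.observe();print(s["tool_pos"],s["time_s"],s["joints"].round(2));print(move([.49,.1805,.21],34.9))
a=ctrl.camera("wrist")[:,:,::-1];cv2.imwrite("pics/w12.png",a)
E
```

```text
[ 0.44755068 -0.1461236   0.2184608 ] 19.6667 [-0.11  0.51  0.55  2.04 -0.41  0.69 -1.74]
(array([-240.7,  224.9,    8.5]), 'turn deg', np.float64(4.6), 'tilt', array([ 0.004, -0.   , -1.   ]))
```

View pics/w12.png

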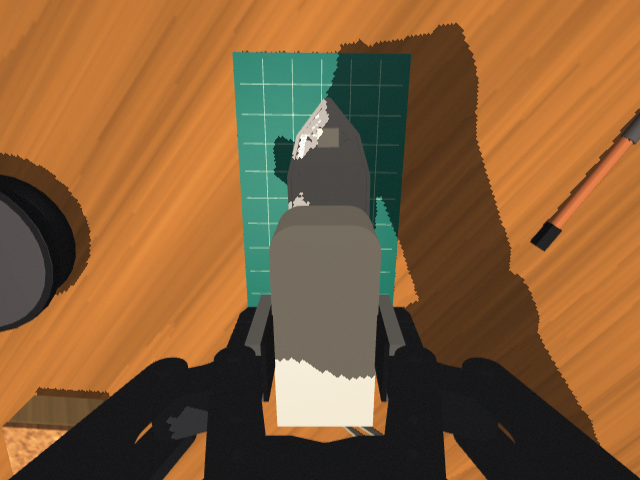

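The deckhouse is held level and the hull stays on the mat. I carry it to the block.

step_arm(series=[[[-11, 10, 0], [0, 0, 0], 0.3], [[-22, 20, 0], [0, 0, 0], 0.3], [[-22, 20, 0], [0, 0, 0], 0.3], [[-22, 20, 0], [0, 0, 0], 0.3], [[-22, 20, 0], [0, 0, 0], 0.3], [[-22, 21, 0], [0, 0, 0], 0.3], [[-22, 21, 0], [0, 0, 0], 0.3], [[-22, 21, 0], [0, 0, 0], 0.3], [[-22, 21, 0], [0, 0, 0], 0.3], [[-22, 21, 0], [0, 0, 0], 0.3], [[-22, 20, 0], [0, 0, 0], 0.3], [[-10, 10, 0], [0, 0, 0], 0.3]])

```text
time_s: 20.72
tool_pos: [0.4888, 0.1857, 0.2149]
tool_rot: [-0.001, -0.341, 0.94, 0.001]
force: [0.6, 0.6, -0.7]
gripper_width: 0.0375
```

step_arm(series=[[[0, 0, 0], [0, 0, 0.081], 0.3], [[0, 0, 0], [0, 0, 0], 0.3], [[0, 0, 0], [0, 0, 0], 0.3], [[0, 0, 0], [0, 0, 0], 0.3], [[0, 0, 0], [0, 0, 0], 0.3]])

```text
time_s: 21.13
tool_pos: [0.4896, 0.1797, 0.2166]
tool_rot: [-0.001, -0.299, 0.954, -0.0]
force: [-0.2, 0.1, -1.9]
gripper_width: 0.0372
```

```bash
python3 - <<'E'
from h import *
c=ctrl.get_calibration("wrist");s=ctrl.observe();Rm=rot(s["tool_rot"]);print(s["tool_pos"],s["time_s"]);print(move([.4898,.1803,.1165],34.8))
a=ctrl.camera("wrist")[:,:,::-1];cv2.imwrite("pics/w13.png",a)
Q=ray(c,[[325,226],[325,427],[271,300],[380,300]],s["tool_pos"][2]-.0521);print((Rm.inv().apply(Q-s["tool_pos"])*1000).round(1))
hs=cv2.cvtColor(cv2.GaussianBlur(a,(0,0),1.2),cv2.COLOR_BGR2HSV).astype(int)
C=[[55,32],[55,-32],[-55,-32],[-55,32]];y=np.radians(-55.2);M=np.array([[np.cos(y),-np.sin(y)],[np.sin(y),np.cos(y)]])
w=np.c_[(M@np.array(C).T).T/1000+[.4898,.1803],[.038]*4];p=proj(c,w);print(p.round(1))
o=a.copy();cv2.polylines(o,[p.astype(int)],True,(255,0,255),1);cv2.imwrite("pics/c13.png",o)
E
```

```text
[0.48962    0.17968793 0.2166148 ] 21.1333
(array([ -0.6,   0.4, 100.1]), 'turn deg', np.float64(0.0), 'tilt', array([-0.001, -0.001, -1.   ]))
[[  0.  -42.8  52.1]
 [  0.1  41.1  52.1]
 [-18.9 -15.6  52.1]
 [ 19.4 -15.5  52.1]]
[[272.4 147.1]
 [374.4 147.2]
 [368.  303.2]
 [278.9 303.2]]
```

View pics/c13.png

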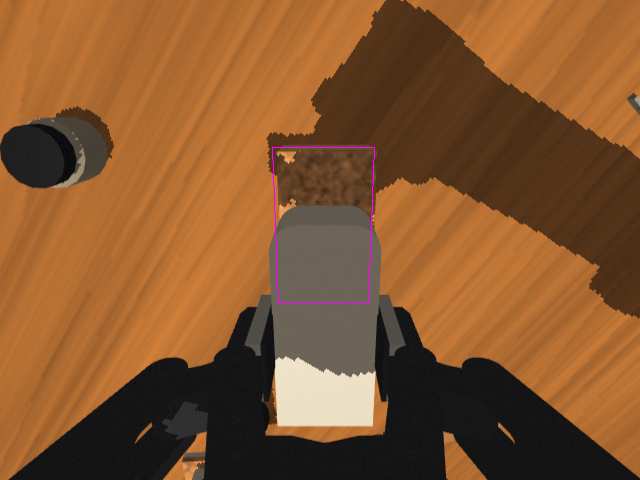

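The block outline computed from the top view falls on the block within ~2 px. I lower the deckhouse.

step_arm(series=[[[-0.4, 1.5, 20], [0, 0, 0], 0.3], [[0, 0, 25], [0, 0, 0], 0.3], [[0, 0, 22], [0, 0, 0], 0.3], [[0, 0, 13], [0, 0, 0], 0.3], [[0, 0, 6], [0, 0, 0], 0.3], [[0, 0, 0], [0, 0, 0], 0.3], [[0, 0, 0], [0, 0, 0], 0.3], [[0, 0, 0], [0, 0, 0], 0.3], [[0, 0, 0], [0, 0, 0], 0.3]])

```text
time_s: 21.93
tool_pos: [0.4899, 0.1823, 0.132]
tool_rot: [0.001, -0.3, 0.954, 0.0]
force: [-0.2, 0.1, 0.1]
gripper_width: 0.0373
```

```bash
python3 - <<'E'
from h import *
s=ctrl.observe();print(s["tool_pos"],s["time_s"],s["force"]);print(move([.4898,.1803,.1161],34.8))
E
```

```text
[0.48994194 0.18229335 0.13199178] 21.9333 [-0.22118347  0.12447342  0.08721187]
(array([ 1.3, -1.5, 15.9]), 'turn deg', np.float64(0.1), 'tilt', array([ 0.002,  0.001, -1.   ]))
```

step_arm(series=[[[1, -0.5, 6], [0, 0, 0], 0.3], [[0, 0, 4], [0, 0, 0], 0.3], [[0, 0, 3], [0, 0, 0], 0.3], [[0, 0, 1.5], [0, 0, 0], 0.3], [[0, 0, 1], [0, 0, 0], 0.3], [[0, 0, 0], [0, 0, 0], 0.3], [[0, 0, 0], [0, 0, 0], 0.3], [[0, 0, 0], [0, 0, 0], 0.3]])

```text
time_s: 22.6
tool_pos: [0.4884, 0.1812, 0.1162]
tool_rot: [-0.0, -0.3, 0.954, 0.001]
force: [-2.6, 0.3, 7.0]
gripper_width: 0.0376
```

step_arm(series=[[[0, 0, 0.8], [0, 0, 0], 0.3], [[0, 0, 0], [0, 0, 0], 0.3], [[0, 0, 0], [0, 0, 0], 0.3]])

```text
time_s: 22.85
tool_pos: [0.4884, 0.1812, 0.1162]
tool_rot: [-0.0, -0.3, 0.954, 0.001]
force: [-4.2, 0.5, 12.3]
gripper_width: 0.0374
```

step_arm(series=[[[0, 0, -0.8], [0, 0, 0], 0.3], [[0, 0, -0.4], [0, 0, 0], 0.3], [[0, 0, 0], [0, 0, 0], 0.48], [[0, 0, 0], [0, 0, 0], 0.52], [[0, 0, 0], [0, 0, 0], 0.6], [[0, 0, 0], [0, 0, 0], 0.7], [[0, 0, -6], [0, 0, 0], 0.7], [[0, 0, -15], [0, 0, 0], 0.7], [[0, 0, -30], [0, 0, 0], 0.7], [[0, 0, -35], [0, 0, 0], 0.8], [[0, 0, -10], [0, 0, 0], 0.8], [[0, 0, 0], [0, 0, 0], 0.8]])

```text
time_s: 23.85
tool_pos: [0.4905, 0.1814, 0.215]
tool_rot: [0.004, -0.3, 0.954, 0.0]
force: [0.7, 0.0, 0.3]
gripper_width: 0.0683
```

```bash
python3 - <<'E'
from h import *
c=ctrl.get_calibration("wrist");s=ctrl.observe();Rm=rot(s["tool_rot"]);print(s["tool_pos"],s["time_s"],s["force"],s["gripper_width"])
a=ctrl.camera("wrist")[:,:,::-1];cv2.imwrite("pics/w14.png",a)
hs=cv2.cvtColor(cv2.GaussianBlur(a,(0,0),1),cv2.COLOR_BGR2HSV).astype(int)
y=np.radians(-55.2);M=np.array([[np.cos(y),-np.sin(y)],[np.sin(y),np.cos(y)]])
ps=[]
for (l,w,z) in((55,32,.038),(42,19,.064)):
    C=np.array([[l,w],[l,-w],[-l,-w],[-l,w]])/1000
    ps.append(proj(c,np.c_[C@M.T+[.4898,.1803],[z]*4]))
print(np.round(ps,1))
# roof extents by low saturation
m=(hs[...,1]<95)
x0,x1=int(ps[1][:,0].min()-25),int(ps[1][:,0].max()+25);cx=int(ps[1][:,0].mean())
for r in(200,220,240,260):
    xs=np.where(m[r,x0:x1])[0]+x0; print(r,xs.min(),xs.max(),len(xs))
ys=np.where(m[100:330,cx])[0]+100;print(cx,ys.min(),ys.max(),len(ys))
print(move([.4505,-.1525,.22],40.5))
E
```

```text
[0.4904959  0.18141125 0.21503136] 23.85 [0.6618909  0.0476044  0.32920594] 0.06825494375610949
[[[277.2 146.4]
  [379.9 146.5]
  [372.7 303.8]
  [283.  303.5]]

 [[295.3 174.4]
  [361.9 174.6]
  [357.7 305.6]
  [298.3 305.3]]]
200 297 362 66
220 298 360 63
240 298 360 63
260 299 360 62
328 169 305 137
(array([ 222.8, -251.8,   -7.6]), 'turn deg', np.float64(-5.6), 'tilt', array([ 0.003,  0.002, -1.   ]))
```

The deckhouse sits on the block within ~1 px of centred (lateral 329.5 against 328.3, aft edge 305 against 305.4). Now the hull.

step_arm(series=[[[10, -11, 0], [0, 0, 0], 1], [[20, -23, 0], [0, 0, 0], 1], [[20, -23, 0], [0, 0, 0], 1], [[20, -23, 0], [0, 0, 0], 1], [[20, -23, 0], [0, 0, 0], 1], [[20, -23, 0], [0, 0, 0], 1], [[20, -23, 0], [0, 0, 0], 1], [[20, -23, 0], [0, 0, 0], 1], [[20, -23, 0], [0, 0, 0], 1], [[20, -23, 0], [0, 0, 0], 1], [[20, -22, 0], [0, 0, 0], 1], [[13, -12, 0], [0, 0, 0], 1]])

```text
time_s: 24.9
tool_pos: [0.4484, -0.1562, 0.2106]
tool_rot: [-0.001, -0.298, 0.955, -0.0]
force: [-0.5, -0.1, -0.2]
gripper_width: 0.0854
```

step_arm(series=[[[0, 0, 0], [0, 0, -0.098], 1], [[0, 0, 0], [0, 0, 0], 1], [[0, 0, 0], [0, 0, 0], 1], [[0, 0, 0], [0, 0, 0], 1], [[0, 0, 0], [0, 0, 0], 1]])

```text
time_s: 25.32
tool_pos: [0.4499, -0.1518, 0.2112]
tool_rot: [-0.0, -0.346, 0.938, 0.001]
force: [0.3, -0.7, -0.1]
gripper_width: 0.0855
```

```bash
python3 - <<'E'
from h import *
c=ctrl.get_calibration("wrist");s=ctrl.observe();Rm=rot(s["tool_rot"]);print(s["tool_pos"],s["time_s"],s["force"],s["gripper_width"])
a=ctrl.camera("wrist")[:,:,::-1];cv2.imwrite("pics/w15.png",a)
hs=cv2.cvtColor(a,cv2.COLOR_BGR2HSV).astype(int)
p=proj(c,[[.4525,-.1545,.029]])[0];print(p)
m=((hs[...,1]<60)&(np.abs(np.arange(640)[None]-p[0])<70)).astype(np.uint8);m[:60]=0;m[300:]=0
n,l,st,ce=cv2.connectedComponentsWithStats(m);i=1+st[1:,4].argmax();print(st[i]);m=l==i
for r in range(150,280,15):
    xs=np.where(m[r])[0]
    if len(xs): P=ray(c,[[xs.min()-.5,r],[xs.max()+.5,r]],.029); q=Rm.inv().apply(P-s["tool_pos"])*1000; print(r,xs.min(),xs.max(),q[:,:2].round(1).tolist())
ys=np.where(m.any(1))[0];q=Rm.inv().apply(ray(c,[[p[0],ys.min()],[p[0],ys.max()]],.029)-s["tool_pos"])*1000;print(ys.min(),ys.max(),q.round(1))
E
```

```text
[ 0.44985284 -0.15184532  0.21123106] 25.3167 [ 0.33328955 -0.69231363 -0.12322606] 0.08547830028669987
[324.2038056  222.69644362]
[  283   105    85   195 13671]
150 292 359 [[-21.2, -52.5], [22.2, -52.5]]
165 288 362 [[-24.0, -43.0], [24.4, -43.0]]
180 285 366 [[-26.3, -33.2], [27.3, -33.2]]
195 284 367 [[-27.3, -23.2], [28.3, -23.2]]
210 284 366 [[-27.6, -12.9], [28.0, -12.9]]
225 285 366 [[-27.3, -2.4], [28.4, -2.4]]
240 285 366 [[-27.7, 8.4], [28.8, 8.5]]
255 286 365 [[-27.4, 19.5], [28.4, 19.6]]
270 286 365 [[-27.7, 31.0], [28.8, 31.0]]
105 299 [[ -0.3 -79.7 182.1]
 [ -0.4  54.  182.3]]
```

The hull is centred laterally (0.4 mm), parallel to the jaws, 56 mm wide, and its middle is 4.7 mm ahead of the tool. That makes a good grasp, so I descend.

step_arm(series=[[[0.4, 0, 25], [0, 0, 0], 1], [[0, 0, 35], [0, 0, 0], 1], [[0, 0, 32], [0, 0, 0], 1], [[0, 0, 18], [0, 0, 0], 1], [[0, 0, 8], [0, 0, 0], 1], [[0, 0, 4], [0, 0, 0], 1], [[0, 0, 0], [0, 0, 0], 1], [[0, 0, 0], [0, 0, 0], 1], [[0, 0, 0], [0, 0, 0], 1]])

```text
time_s: 26.12
tool_pos: [0.4503, -0.1534, 0.091]
tool_rot: [0.001, -0.346, 0.938, -0.001]
force: [-0.1, -0.4, -0.2]
gripper_width: 0.0856
```

```bash
python3 - <<'E'
from h import *
s=ctrl.observe();print(s["force"]);print(move([.4496,-.1521,.0795],40.5))
E
```

```text
[-0.09270824 -0.35752422 -0.22835975]
(array([-0.3,  1.5, 11.5]), 'turn deg', np.float64(-0.0), 'tilt', array([ 0.002, -0.001, -1.   ]))
```

step_arm(series=[[[0, 1, 6], [0, 0, 0], 1], [[0, 0, 5.5], [0, 0, 0], 1], [[0, 0, 0], [0, 0, 0], 0.85], [[0, 0, 0], [0, 0, 0], 0.75], [[0, 0, 0], [0, 0, 0], 0.65], [[0, 0, 0], [0, 0, 0], 0.5], [[0, 0, 0], [0, 0, 0], 0.5], [[0, 0, 0], [0, 0, 0], 0.5], [[0, 0, 0], [0, 0, 0], 0.5]], grip_force=50)

```text
time_s: 26.87
tool_pos: [0.4489, -0.1524, 0.0786]
tool_rot: [0.0, -0.346, 0.938, 0.0]
force: [-0.6, 1.7, 5.8]
gripper_width: 0.0547
```

step_arm(series=[[[0, 0, -2], [0, 0, 0], 0.5], [[0, 0, -4], [0, 0, 0], 0.5], [[0, 0, -8], [0, 0, 0], 0.5], [[0, 0, -15], [0, 0, 0], 0.5], [[0, 0, -25], [0, 0, 0], 0.5], [[0, 0, -30], [0, 0, 0], 0.5], [[0, 0, -26], [0, 0, 0], 0.5], [[0, 0, 0], [0, 0, 0], 0.5], [[0, 0, 0], [0, 0, 0], 0.5], [[0, 0, 0], [0, 0, 0], 0.5]])

```text
time_s: 27.7
tool_pos: [0.4483, -0.1518, 0.1879]
tool_rot: [-0.0, -0.346, 0.938, 0.001]
force: [-0.9, 0.0, -3.6]
gripper_width: 0.0549
```

```bash
python3 - <<'E'
from h import *
c=ctrl.get_calibration("wrist");s=ctrl.observe();Rm=rot(s["tool_rot"]);print(s["tool_pos"],s["time_s"],s["force"],s["torque"],s["gripper_width"],s["joints"].round(2))
a=ctrl.camera("wrist")[:,:,::-1];cv2.imwrite("pics/w16.png",a)
# turntable: dark round in top view (taken at start) and now
c2=ctrl.get_calibration("top");t=ctrl.camera("top")[:,:,::-1];cv2.imwrite("pics/top16.png",t)
for f in("pics/top0.png","pics/top10.png","pics/top16.png"):
    g=cv2.cvtColor(cv2.imread(f),cv2.COLOR_BGR2HSV).astype(int)
    for th in(60,75,90):
        m=((g[...,1]<th)&(g[...,2]<110)).astype(np.uint8)
        try:
            b=blob(m,(309,206));P=ray(c2,b+0.,.04)*1000;e=cv2.fitEllipse(cv2.convexHull(P[:,:2].astype(np.float32)));print(f,th,np.round(e[0],1),np.round(e[1],1))
        except Exception as x:print(x)
# centre spot (pale dot) of platter
r=cv2.imread("pics/top0.png")[195:217,298:320].max(2);_,_,_,mx=cv2.minMaxLoc(r);print(mx,np.round(ray(c2,[[mx[0]+298,mx[1]+195]],.041)*1000,1))
E
```

```text
[ 0.44830073 -0.15183237  0.18786628] 27.7 [-0.88874389  0.01489944 -3.64837235] [0.00911147 0.02710202 0.03211019] 0.05489495653833801 [-0.06  0.56  0.51  2.06 -0.46  0.63 -1.68]
pics/top0.png 60 [628.7  26.9] [114.7 116.2]
pics/top0.png 75 [628.7  26.8] [115.4 116.3]
pics/top0.png 90 [628.4  26.8] [116.3 117. ]
pics/top10.png 60 [628.5  27. ] [114.8 116.6]
pics/top10.png 75 [628.3  26.8] [115.3 117.1]
pics/top10.png 90 [628.5  26.8] [116.3 117.1]
pics/top16.png 60 [628.5  26.8] [115.1 115.8]
pics/top16.png 75 [628.5  26.9] [115.2 116.9]
pics/top16.png 90 [628.5  26.8] [116.1 116.9]
(10, 9) [[630.2  26.7  41. ]]
```

The hull is held (55 mm, weight felt). Turntable centre is (628.5,26.8), consistent across three frames. Hull middle is 4.9 mm ahead of the tool, so I carry it there.

step_arm(series=[[[-12, 1, 0], [0, 0, 0], 0.5], [[-24, 2, 0], [0, 0, 0], 0.5], [[-24, 2, 0], [0, 0, 0], 0.5], [[-24, 2, 0], [0, 0, 0], 0.5], [[-24, 2, 0], [0, 0, 0], 0.5], [[-24, 2, 0], [0, 0, 0], 0.5], [[-24, 2, 0], [0, 0, 0], 0.5], [[-24, 2, 0], [0, 0, 0], 0.5], [[-24, 3, 0], [0, 0, 0], 0.5], [[-24, 3, 0], [0, 0, 0], 0.5], [[-16, 2, 0], [0, 0, 0], 0.5], [[-9, 0, 0], [0, 0, 0], 0.5]])

```text
time_s: 28.8
tool_pos: [0.6274, 0.0338, 0.1864]
tool_rot: [-0.0, -0.348, 0.937, 0.001]
force: [0.7, 0.6, -2.3]
gripper_width: 0.055
```

step_arm(series=[[[0, 0, 0], [0, 0, 0], 0.5], [[0, 0, 0], [0, 0, 0], 0.5], [[0, 0, 0], [0, 0, 0], 0.5], [[0, 0, 0], [0, 0, 0], 0.5]])

```text
time_s: 29.13
tool_pos: [0.6255, 0.0275, 0.1883]
tool_rot: [-0.001, -0.345, 0.939, -0.0]
force: [-0.6, 0.2, -2.3]
gripper_width: 0.0548
```

```bash
python3 - <<'E'
from h import *
c=ctrl.get_calibration("wrist");s=ctrl.observe();Rm=rot(s["tool_rot"]);print(s["tool_pos"],s["time_s"],s["force"]);print(move([.6254,.0305,.1156],40.5))
a=ctrl.camera("wrist")[:,:,::-1]
th=np.linspace(0,2*np.pi,60);C=np.c_[.6285+.06*np.cos(th),.0268+.06*np.sin(th),0*th+.04]
o=a.copy();cv2.polylines(o,[proj(c,C).astype(int)],True,(255,0,255),1)
tp=s["tool_pos"]+Rm.apply(np.array([[0,-79.9,49.6],[28,-4.9,49.6],[-28,-4.9,49.6]])/1000)
for q in proj(c,tp): cv2.circle(o,tuple(map(int,q)),3,(0,255,0),1)
cv2.imwrite("pics/c17.png",o)
E
```

```text
[0.62551923 0.02748002 0.18831785] 29.1333 [-0.60065717  0.19773376 -2.29209721]
(array([-2. ,  2.4, 72.7]), 'turn deg', np.float64(-0.2), 'tilt', array([-0.001, -0.001, -1.   ]))
```

View pics/c17.png

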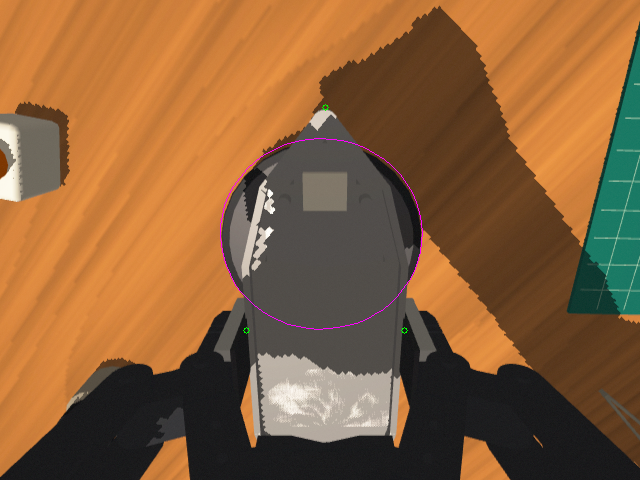

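The platter matches the computed ellipse, and the bow tip lies ~3 px from its predicted spot, i.e. about 1.5 mm. I lower the hull.

step_arm(series=[[[-1, 1, 15], [0, 0, 0], 0.5], [[0, 0, 20], [0, 0, 0], 0.5], [[0, 0, 15], [0, 0, 0], 0.5], [[0, 0, 8], [0, 0, 0], 0.5], [[0, 0, 2], [0, 0, 0], 0.5], [[0, 0, 0], [0, 0, 0], 0.5], [[0, 0, 0], [0, 0, 0], 0.5], [[0, 0, 0], [0, 0, 0], 0.5], [[0, 0, 0], [0, 0, 0], 0.5]])

```text
time_s: 29.93
tool_pos: [0.6271, 0.0305, 0.1294]
tool_rot: [0.001, -0.346, 0.938, -0.0]
force: [0.3, -0.4, -1.7]
gripper_width: 0.0553
```

```bash
python3 - <<'E'
from h import *
s=ctrl.observe();print(s["force"]);print(move([.6257,.0302,.1156],40.5))
E
```

```text
[ 0.30988504 -0.36276732 -1.67149131]
(array([ 1.3,  0.7, 13.8]), 'turn deg', np.float64(-0.0), 'tilt', array([ 0.002,  0.   , -1.   ]))
```

step_arm(series=[[[1, 0.7, 6], [0, 0, 0], 0.5], [[0, 0, 3], [0, 0, 0], 0.5], [[0, 0, 2], [0, 0, 0], 0.5], [[0, 0, 1.2], [0, 0, 0], 0.5], [[0, 0, 0.8], [0, 0, 0], 0.5], [[0, 0, 0], [0, 0, 0], 0.5], [[0, 0, 0], [0, 0, 0], 0.5], [[0, 0, 0], [0, 0, 0], 0.5]])

```text
time_s: 30.6
tool_pos: [0.6249, 0.0307, 0.1157]
tool_rot: [-0.0, -0.346, 0.938, 0.0]
force: [-3.7, 0.3, 4.3]
gripper_width: 0.0552
```

step_arm(series=[[[0, 0, -0.3], [0, 0, 0], 0.5], [[0, 0, 0], [0, 0, 0], 0.68], [[0, 0, 0], [0, 0, 0], 0.75], [[0, 0, 0], [0, 0, 0], 0.85], [[0, 0, 0], [0, 0, 0], 1], [[0, 0, 0], [0, 0, 0], 1], [[0, 0, -6], [0, 0, 0], 1], [[0, 0, -15], [0, 0, 0], 1], [[0, 0, -30], [0, 0, 0], 1], [[0, 0, -35], [0, 0, 0], 1], [[0, 0, -30], [0, 0, 0], 1], [[0, 0, -20], [0, 0, 0], 1]])

```text
time_s: 31.6
tool_pos: [0.6263, 0.03, 0.2557]
tool_rot: [0.002, -0.346, 0.938, -0.001]
force: [0.6, -0.8, -0.1]
gripper_width: 0.0857
```

```bash
python3 - <<'E'
from h import *
c=ctrl.get_calibration("wrist");s=ctrl.observe();Rm=rot(s["tool_rot"]);print(s["tool_pos"],s["time_s"],s["force"])
a=ctrl.camera("wrist")[:,:,::-1];cv2.imwrite("pics/w18.png",a)
hs=cv2.cvtColor(a,cv2.COLOR_BGR2HSV).astype(int);g=a.max(2)
p=proj(c,[[.6285,.0268,.066]])[0];print("centre px",p)
for r in range(int(p[1])-20,int(p[1])+40,10):
    row=g[r,240:410].astype(int);e=np.abs(np.diff(row));ix=np.where(e>18)[0]+240;print(r,ix.tolist())
for x in (322,325,328): e=np.where(np.abs(np.diff(a[60:300,x].astype(int),axis=0)).max(1)>25)[0]+60;print("col",x,e.tolist())
fw=Rm.apply([0,-1,0])[:2]
for k in(75,-75): print("exp ends px",proj(c,[np.r_[np.array([.6285,.0268])+fw*k/1000,.066]]))
for k in(28,-28): print("exp sides px",proj(c,[np.r_[np.array([.6285,.0268])+Rm.apply([1,0,0])[:2]*k/1000,.066]]))
E
```

```text
[0.62634907 0.02999156 0.25567046] 31.6 [ 0.61233801 -0.78123966 -0.13521298]
centre px [326.33283884 220.74869162]
200 [248, 254, 285, 292, 293, 310, 311, 337, 338, 367, 374, 375, 376, 377, 395, 396, 403, 404]
210 [247, 248, 253, 254, 285, 286, 288, 289, 291, 292, 353, 354, 356, 359, 366, 367, 368, 397, 398, 403, 404]
220 [248, 254, 255, 285, 286, 289, 290, 361, 363, 365, 366, 397, 403, 404]
230 [250, 251, 257, 286, 289, 290, 292, 361, 362, 365, 394, 395, 400, 401]
240 [254, 255, 261, 286, 287, 289, 290, 291, 361, 362, 365, 367, 390, 391, 396, 397]
250 [260, 261, 267, 286, 287, 290, 291, 306, 307, 315, 316, 317, 318, 319, 330, 334, 341, 342, 345, 360, 362, 364, 365, 384, 390, 391, 392]
col 322 [109, 110, 111, 120, 127, 128, 133, 135, 136, 137, 182, 183, 186, 187, 197, 198, 246, 251, 252, 256, 262, 273, 277, 280, 292, 293]
col 325 [105, 108, 109, 120, 121, 196, 197, 244, 245, 256, 263, 266, 276, 280, 290, 291]
col 328 [102, 114, 115, 116, 118, 119, 120, 121, 196, 197, 245, 254, 260, 265, 266, 278, 280, 290, 291]
exp ends px [[326.50516431 107.53473163]]
exp ends px [[326.18845535 315.6054029 ]]
exp sides px [[366.52926304 220.77958943]]
exp sides px [[286.15871213 220.71781095]]
```

The hull is on the turntable within ~1-2 px of the expected ends and sides. One final numeric check of all placements from the fixed cameras.

```bash
python3 - <<'E'
from h import *
for n in("top","scene"):
    c=ctrl.get_calibration(n);t=np.ascontiguousarray(ctrl.camera(n)[:,:,::-1]);t0=cv2.imread(f"pics/{n}0.png");cv2.imwrite(f"pics/{n}_end.png",t)
    d=cv2.absdiff(t,t0).max(2)
    h=cv2.cvtColor(t,cv2.COLOR_BGR2HSV).astype(int);Y,X=np.mgrid[:480,:640]
    def near(x,y,z,r):
        p=proj(c,[[x,y,z]])[0]; return np.hypot(X-p[0],Y-p[1])<r,p
    for k,x,y,z,r in(("wheel",.4466,.3805,.098,18),("funnel top",.4895,-.418,.106,16),("deckhouse",.4898,.1803,.064,32)):
        m,p=near(x,y,z,r)
        try: print(n,k,rect(ray(c,blob((m&(h[...,1]<90)&(h[...,2]>130)).astype(np.uint8),p)+0.,z)))
        except Exception as e: print(n,k,e)
    m,p=near(.447,.381,.07,24)
    w=blob((m&((h[...,1]<165)&(h[...,2]>105))).astype(np.uint8),p);print(n,"plate union",rect(ray(c,w+0.,.07)))
    for k,px in(dict(a=(209,189),b=(429,190)) if n=="top" else dict(a=(432,270),b=(224,324))).items(): print("jar",k,"change",d[px[1]-8:px[1]+8,px[0]-8:px[0]+8].mean())
    if n=="top":
        m,p=near(.6285,.0268,.066,45);g=(m&(h[...,2]>112)&(h[...,1]<70)).astype(np.uint8);print("hull",rect(ray(c,blob(g,p)+0.,.066)))
        # plate edge rows/cols through untouched start picture, sharp (no blur)
        h0=cv2.cvtColor(t0,cv2.COLOR_BGR2HSV).astype(int);m,p=near(.447,.381,.07,22)
        for th in(160,165,170): print("plate0",rect(ray(c,blob(cv2.medianBlur((m&(h0[...,1]<th)&(h0[...,2]>130)).astype(np.uint8),3),p)+0.,.07)))
E
```

```text
top wheel (array([447. , 380.9]), 35.2, 32.9, -51.8)
top funnel top (array([ 485.8, -411.6]), 37.1, 25.8, -77.5)
top deckhouse (array([544.7, 178.5]), 90.5, 23.1, -89.9)
top plate union (array([446.9, 381. ]), 55.0, 52.3, 38.9)
jar a change 10.6171875
jar b change 32.4765625
hull (array([605. ,  26.9]), 75.4, 33.0, -22.3)
plate0 (array([447.2, 380.8]), 49.2, 48.9, 40.0)
plate0 (array([446.7, 381.5]), 50.0, 50.0, 37.0)
plate0 (array([447.1, 382.2]), 50.9, 50.6, 38.1)
scene wheel (array([406.5, 382.8]), 75.4, 22.0, -78.7)
scene funnel top (array([ 517. , -399.5]), 24.5, 9.2, -33.4)
scene deckhouse (array([491.6, 179.5]), 84.9, 38.6, -55.6)
scene plate union (array([440.5, 386.5]), 136.9, 115.3, -46.1)
jar a change 7.12109375
jar b change 11.9921875
```

Wheelhouse (447.0,380.9) against plate (447.0,381.3) is good, and so is the deckhouse. The arm hides the hull and jar b, so I move it aside and recheck.

step_arm(series=[[[13, -4, -4], [0, 0, 0], 1], [[26, -8, -4], [0, 0, 0], 1], [[26, -8, -4], [0, 0, 0], 1], [[26, -8, -4], [0, 0, 0], 1], [[26, -8, -4], [0, 0, 0], 1], [[26, -8, -4], [0, 0, 0], 1], [[26, -8, -4], [0, 0, 0], 1], [[26, -8, -4], [0, 0, 0], 1], [[26, -8, -4], [0, 0, 0], 1], [[26, -8, -4], [0, 0, 0], 1], [[26, -8, 0], [0, 0, 0], 1], [[13, -4, 0], [0, 0, 0], 1]])

```text
time_s: 32.75
tool_pos: [0.4608, -0.2258, 0.2911]
tool_rot: [-0.002, -0.343, 0.939, 0.0]
force: [-0.1, -0.9, -0.3]
gripper_width: 0.0854
```

```bash
python3 - <<'E'
from h import *
print(ctrl.observe()["time_s"])
for n in("top","scene"):
    c=ctrl.get_calibration(n);t=np.ascontiguousarray(ctrl.camera(n)[:,:,::-1]);t0=cv2.imread(f"pics/{n}0.png");cv2.imwrite(f"pics/{n}_end2.png",t)
    h=cv2.cvtColor(t,cv2.COLOR_BGR2HSV).astype(int);Y,X=np.mgrid[:480,:640];g=t.max(2)
    near=lambda P,r:(lambda p:(np.hypot(X-p[0],Y-p[1])<r,p))(proj(c,[P])[0])
    for px,s in zip(((209,189),(429,190)) if n=="top" else ((432,270),(224,324)),"ab"):
        T=t0[px[1]-12:px[1]+13,px[0]-12:px[0]+13];S=t[px[1]-24:px[1]+25,px[0]-24:px[0]+25]
        _,v,_,l=cv2.minMaxLoc(cv2.matchTemplate(S,T,cv2.TM_CCOEFF_NORMED));print(n,"jar",s,round(v,3),"moved px",l[0]-12,l[1]-12)
    m,p=near([.4895,-.418,.106],13)
    try:
        b=blob((m&(g<60)).astype(np.uint8),p);q=cv2.minEnclosingCircle(b);print(n,"funnel mouth",q,np.round(ray(c,[q[0]],.106)*1000,1))
    except Exception as e: print(e)
    m,p=near([.6285,.0268,.066],46)
    for v in(95,112):
        try: print(n,"hull",rect(ray(c,blob((m&(g>v)&(h[...,1]<75)).astype(np.uint8),p)+0.,.066)))
        except Exception as e: print(e)
E
```

```text
32.75
top jar a 0.994 moved px 0 0
top jar b 0.999 moved px 0 0
top funnel mouth ((527.5, 263.0), 11.715475082397461) [[ 494.6 -411.6  106. ]]
top hull (array([629.9,  27.2]), 149.9, 56.3, -49.6)
top hull (array([629.9,  27.2]), 149.9, 55.7, -49.6)
scene jar a 0.985 moved px 0 0
scene jar b 0.998 moved px 0 0
scene funnel mouth ((115.0, 257.0), 4.472236156463623) [[ 490.6 -418.6  106. ]]
scene hull (array([630.9,  26.8]), 147.2, 56.1, -49.9)
scene hull (array([632.9,  24.9]), 141.6, 54.6, -48.6)
```

```bash
python3 -c "
from rig import ctrl
print(ctrl.finish_job())"
```

```text
the job is handed in; nothing more can be done
None
```

The tug is taken apart in the order asked, and I handed the job in at about 33 s of the 128 s allowed. Each piece was lowered to light contact (1.5–12 N) before release and stayed upright.

| Piece | Measured position (mm) | Place's measured centre (mm) |
|---|---|---|
| Wheelhouse on square handle | (447.0, 380.9) | (447.0, 381.3) |
| Funnel on round handle | (490.6, -418.6) | (490.2, -417.8) |
| Deckhouse on block | (491.6, 179.5), at -55.6° | (489.9, 180.1), at -55.0° |
| Hull on turntable | (629.9, 27.2) | (628.5, 26.8) |

The wheelhouse and hull figures are from the top camera, the funnel and deckhouse from the scene camera. Both jars show zero pixel shift in both cameras.

Some checks failed or disagreed:
- **Wheelhouse:** an earlier top-view reading, (445.3, 378.9), suggested it was about 3 mm off centre. The final reading did not bear that out.
- **Funnel:** the last top-view reading of its mouth was spoiled by the handle's black grip. I relied on the scene camera and the earlier wrist picture, where it looked centred on the disc.
- **Deckhouse:** its last top-view mask failed because the arm was in the way, so I relied on the scene and wrist cameras.

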